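# Lock the stray parts box onto its stack

## Task

Tidy the parts boxes on the model builder's bench: take the red paint jar off the blue lid and stand it upright on the green mat, clear of the boxes, and turn the orange-lidded box, which stands on its end, down onto its base on the mat without letting it topple, and let go of it there. Then take it afresh and lower it, not drop it, onto the blue-lidded box, lined up so that it sits level and fully home, locked over the lugs. Leave the blue-lidded box where it stands and do not disturb anything else.

Things in the scene. Friction and masses are not known exactly. Their poses are not given: they have to be found in the camera images.
- end_box: orange-lidded parts box, grey body, closed and rigid, 90 mm long (its x), 60 wide (y), 44 tall (z, base to lid top), about 0.25 kg. Origin: centre of its underside; z out through the lid. Flat sides: grip it anywhere across its 60 mm width. At the start it stands on end on its x = -45 mm face, so its x points up, z (lid) is level, and the origin is 45 mm above the mat
- end_box_pockets (a point): same point and axes as the orange-lidded box's origin, middle of its underside. Two square pockets, 26 x 26 mm, 9 mm deep, open beneath at x = +-28 mm, y = 0; they drop over the blue lid's lugs with 2 mm play all round. Its own lid carries two lugs like those of the blue one
- bottom_box: blue-lidded parts box, same shape and size as the orange one, about 0.6 kg, loose, upright on the mat. Origin: centre of its underside; x along its 90 mm length, z up; lid top at z = 44 mm. A box locked on it has its underside at z = 44 mm here, square with it, either way round; one not locked rides up to 7 mm higher
- bottom_box_lid (a point): middle of the top of the blue lid, axes as the box. Two white round lugs stand 7 mm above it at x = +-28 mm, y = 0: 22 mm diameter at the foot, tapering to 14 mm at the top
- paint_jar: red paint jar with white cap, 26 mm diameter, 42 mm tall, about 50 g. Origin: centre of its underside. At the start it stands on the blue lid, between the lugs
- cutting_mat: flat green cutting mat with a white grid, fixed, 440 mm (x) x 940 mm (y) x 2 mm thick, on which all these things stand. Origin: centre of its underside, on the bench; its top is at height 2 mm
- spare_box: bystander: a third parts box like the others, grey body with green lid, 90 x 60 x 44 mm plus lugs, standing upright on its base. Origin: centre of underside. Leave alone
- yellow_jar: bystander: yellow paint jar, 26 mm diameter, 42 mm tall, upright. Origin: centre of underside. Leave alone
- glue_bottle: bystander: clear glue bottle with red cap, 40 mm diameter, 85 mm tall, upright. Origin: centre of underside. Leave alone
- sanding_block: bystander: cork sanding block, 100 (its x) x 45 (y) x 28 mm tall. Origin: centre of underside. Leave alone
- screwdriver: bystander: screwdriver, 160 mm long, lying along its x axis, up to 30 mm thick. Origin: on its underside near mid length. Leave alone
- brush_pot: bystander: terracotta pot of paint brushes, 64 mm diameter, 70 mm tall, brushes to 130 mm. Origin: centre of underside. Leave alone
- model_jet: bystander: grey model jet on a small wooden stand, 150 mm long (its x) and 170 mm span (y), about 90 mm tall. Origin: centre of the stand's underside. Leave alone

How it is judged:
By the outcome, as a careful person would: the job done as asked, in the order asked, and still so for the second after the job is handed in, with the robot touching nothing.
It also fails if it takes over 70 s, if anything falls off the work surface, if the arm or the gripper's body presses on something with over 40 N, if the wrist force passes 120 N, or if a joint passes its speed limit or range.

## Robot

A 7-joint arm with a two-finger parallel gripper is mounted at the origin on the work surface. World frame = base frame: x ahead of the robot, y to its left, z up, the work surface at z = 0. Lengths are in m, angles in rad, forces in N, time in s.
With the tool pointing down it reaches from about 0.4 to 0.85 m from the base axis. Payload 6.9 kg.
Tool frame: the origin (TCP) lies on the centre line of the jaws, within the pads' length; the fingertips stand 11 mm ahead of it and the grasp point (between the pads) lies 8 mm behind it; y points along the fingers, x is the direction in which the jaws open and shut, and the axes are right-handed (so a half turn about y gives the same grasp; the last joint's range is limited). The gripper opens to 85 mm and grips with 20 to 120 N. Pads are 22 mm wide; open, the fingers measure 114 mm over their backs; the gripper's body (76 mm by 85 mm) begins 54 mm behind the grasp point. The pads swing forward as they close: fully open they stand 13 mm farther back than shut.
Start: joints at [-1.073, 0.507, -0.238, 1.5, 0.126, 1.149, -0.155], TCP at [0.239, 0.578, 0.242] pointing down, gripper open.
Joint ranges: [-3.08, 3.08], [-0.24, 2.05], [-1.43, 1.35], [0, 2.5], [-1.52, 4.66], [0.17, 1.96], [-2.89, 2.89]. Speed limits (rad/s): [2.39, 2.39, 3.14, 3.14, 3.14, 3.14, 3.14].

## Interface

Orientations are given as a 3x3 rotation matrix whose columns are the frame's x, y, z axes.
In Python, from bench import state, imaging, robot gives the robot as it stands.
- The arm moves only by the tool arm_command, never from a script. Its argument "deltas" is a list that holds one entry, the list of rows, each a list of 7 numbers: the opening, from -1 (shut) to 1 (fully open), so that 0 is half open, then the shift along the world's x, y, z in m, then the turn, a rotation vector about the world's x, y, z in degrees. A call has 1 to 12 rows; each row shifts and turns the commanded pose from where the row before left it; what a row does not reach is not made up. A row lasts 1/8 s, in which the tool goes at most 62.5 mm and 10.7 degrees, less where a joint would pass 70% of its speed; a pose out of reach is approached as far as the arm can. A call is refused whole if a number of a shift passes 0.0625 or a number of a turn 10.7, either way. A call with a gripper value outside its range is refused whole. The fingers move at their own pace and stop on an object; the grip force is fixed at half the most. Time passes only in rows, so rows that do not move let the fingers close. It gives the time, the measured TCP pose, the force and the opening at its end, in the units of the state.
- state(): the state, without advancing time (a new reading comes with each control period).
- imaging.capture(name): name is "side" or "top"; returns the picture (384x512x3 uint8, red, green, blue); there is no depth.
- imaging.get_calibration(name): a dict with "intrinsics" (3x3 intrinsics, pixels), "R" (3x3) and "t" (3): a world point X has camera coordinates R X + t. Camera axes: x right, y down, z forward; pixel columns grow to the right and rows downward; lengths in m; the calibration is good to about 2 mm. A picture is of the moment at which its call begins. get_calibration takes no time and is no camera call.
- robot.close_job(): hands the job in, once; it reports no verdict.
The state is a dict: "time": time; "joints": joint angles; "joint_vel": joint speeds; "effort": joint torques, N m; "eef_pos": TCP position; "ee_rot": TCP orientation; "force": force on the tool from outside, world axes, zero at the start; "wrist_torque": the same for the moment, N m; "grip_width": finger opening in m.
Only numpy, scipy, OpenCV 4.12 (cv2) and the standard library are available. Lean on these libraries where they do the work, as an engineer would, in place of code of your own. Each camera call takes 0.05 s, during which the arm holds its last target.

## Working session

There is one attempt and no reset: what is moved stays moved. The work goes in short steps, Python scripts to look and compute and a tool call to move; the robot and the scene stay as the last step left them, time stands still between calls to the robot, and variables do not carry over. Pictures are saved under pics/ and viewed, and the job is handed in when it is done.

Besides the shell and the picture viewer there is one more tool, called after "Request:" as a command line: name --argument value ..., lists and objects as JSON in quotes. arm_command: Moves the arm, as the interface text tells. Its arguments: {"type":"object","properties":{"deltas":{"type":"array","items":{"type":"array","items":{"type":"array","items":{"type":"number"}}}}},"required":["deltas"]}

```bash
ls; mkdir -p pics; python3 - <<'E'
from bench import state, imaging, robot
import cv2, numpy as np
for n in("side","top"):
    im=imaging.capture(n); cv2.imwrite(f"pics/{n}0.png",im[:,:,::-1])
    c=imaging.get_calibration(n); print(n,c)
s=state(); print(s)
E
```

```text
pics
side {'intrinsics': array([[462.7294718 ,   0.        , 261.76852934],
       [  0.        , 462.7294718 , 189.30244624],
       [  0.        ,   0.        ,   1.        ]]), 'R': array([[ 0.67054642, -0.74160725, -0.01965173],
       [-0.37384189, -0.31490281, -0.87239811],
       [ 0.64078837,  0.59233007, -0.4884008 ]]), 't': array([-0.40990598,  0.27771196,  0.84680085])}
top {'intrinsics': array([[417.93146871,   0.        , 257.35414074],
       [  0.        , 417.93146871, 192.67292636],
       [  0.        ,   0.        ,   1.        ]]), 'R': array([[-0.00362692, -0.99993951,  0.01038395],
       [-0.99470085,  0.00254059, -0.10278019],
       [ 0.10274759, -0.0107017 , -0.99464989]]), 't': array([-0.01196528,  0.61244134,  1.26665585])}
{'time': 0.1, 'joints': array([-1.07348944,  0.50827047, -0.23750419,  1.50104541,  0.12567549,
        1.14891535, -0.15478715]), 'joint_vel': array([-1.09430195e-03, -2.73222584e-03,  3.97994132e-04, -3.56843805e-03,
       -7.36966831e-04,  2.77130478e-04, -8.76346191e-06]), 'effort': array([-4.62906275e-03, -6.21839190e+01, -2.19483107e+00, -2.50203681e+01,
        1.23936881e-02,  7.78942747e-03, -4.11284319e-06]), 'eef_pos': array([0.23856672, 0.57719504, 0.24150094]), 'ee_rot': array([[ 3.81865809e-01, -6.11357912e-04, -9.24217577e-01],
       [ 9.24216299e-01, -1.53757021e-03,  3.81866298e-01],
       [-1.65450640e-03, -9.99998631e-01, -2.21185458e-05]]), 'force': array([-0.08326015,  0.35319076, -0.16306266]), 'wrist_torque': array([0.02203313, 0.01528844, 0.03017336]), 'grip_width': 0.08537166464931259}
```

View pics/side0.png

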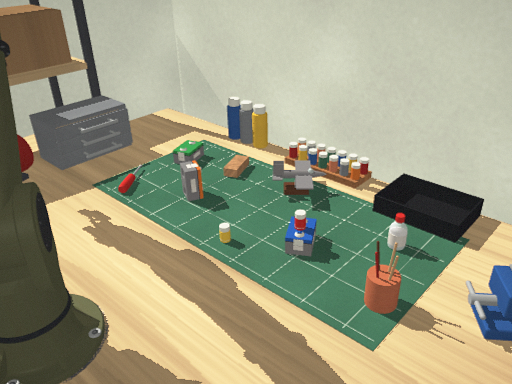

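View pics/top0.png

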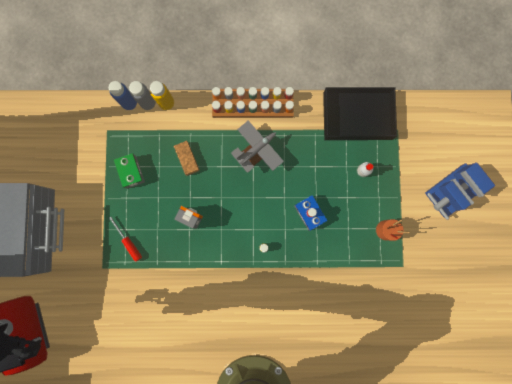

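```bash
python3 - <<'E'
import cv2, numpy as np
t=cv2.imread("pics/top0.png"); s=cv2.imread("pics/side0.png")
def crop(im,u0,v0,w,h,k): return cv2.resize(im[v0:v0+h,u0:u0+w],None,fx=k,fy=k,interpolation=cv2.INTER_CUBIC)
a=np.hstack([crop(t,165,190,50,50,8),crop(t,285,185,50,50,8)])
b=np.hstack([crop(s,165,150,50,60,8)[:480],crop(s,275,200,50,60,8)])
cv2.imwrite("pics/zt0.png",a);cv2.imwrite("pics/zs0.png",b)
E
```

```text
(no output)
```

View pics/zt0.png

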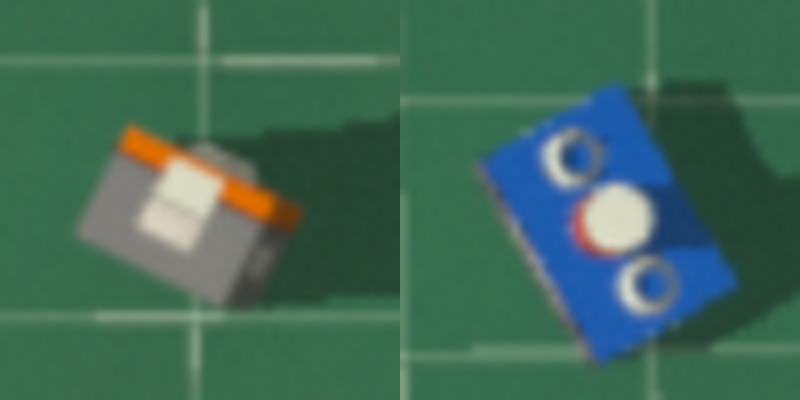

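View pics/zs0.png

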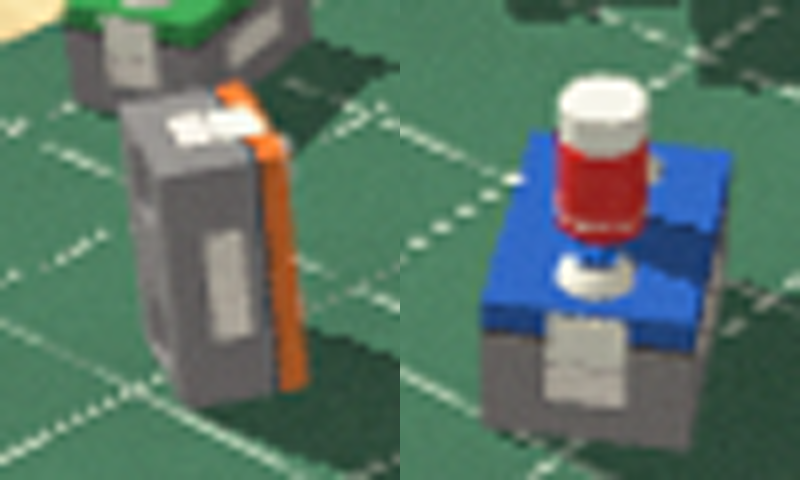

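```bash
cat > h.py <<'E'
from bench import state, imaging, robot
import cv2, numpy as np
def ray(n,px,z):
    c=imaging.get_calibration(n);K,R,t=c["intrinsics"],c["R"],np.array(c["t"])
    d=R.T@np.linalg.solve(K,[px[0],px[1],1.]);o=-R.T@t
    return o+d*(z-o[2])/d[2]
def proj(n,X):
    c=imaging.get_calibration(n);x=c["R"]@np.array(X)+c["t"];p=c["intrinsics"]@x;return p[:2]/p[2]
def crop(im,u0,v0,w,h,k): return cv2.resize(im[v0:v0+h,u0:u0+w],None,fx=k,fy=k,interpolation=cv2.INTER_CUBIC)
def cap(n,f):
    im=imaging.capture(n)[:,:,::-1].copy();cv2.imwrite(f"pics/{f}.png",im);return im
def st():
    s=state();print("t",round(s["time"],3),"p",s["eef_pos"].round(4),"F",s["force"].round(1),"w",round(s["grip_width"],4));print("R",s["ee_rot"].round(3).tolist(),"J",s["joints"].round(2));return s
E
python3 - <<'E'
from h import *
t=cv2.imread("pics/top0.png"); s=cv2.imread("pics/side0.png")
def big(im,mask,lo=50):
    n,l,stt,c=cv2.connectedComponentsWithStats(mask.astype('uint8'))
    return [(l==i,stt[i],c[i]) for i in range(1,n) if stt[i][4]>lo]
# eyeballed zoom corners
zt=lambda x,y:(165+x/8-.5+.0625,190+y/8-.5+.0625)
zb=lambda x,y:(285+(x-400)/8-.44,185+y/8-.44)
print("blue lid");C=[ray("top",zb(*p),.046)[:2] for p in[(618,82),(740,285),(600,362),(478,165)]]
for i in range(4): e=C[(i+1)%4]-C[i];print(C[i].round(4),np.linalg.norm(e).round(4),np.degrees(np.arctan2(e[1],e[0])).round(1))
print("c",np.mean(C,0))
L=[ray("top",zb(*p),.050)[:2] for p in[(572,157),(648,284)]];e=L[1]-L[0];print("lugs",L,np.mean(L,0),np.linalg.norm(e),np.degrees(np.arctan2(e[1],e[0])))
print("jar cap",ray("top",zb(618,217),.088))
print("end top");C=[ray("top",zt(*p),.092)[:2] for p in[(128,128),(280,205),(226,303),(77,235)]]
for i in range(4): e=C[(i+1)%4]-C[i];print(C[i].round(4),np.linalg.norm(e).round(4),np.degrees(np.arctan2(e[1],e[0])).round(1))
print("c",np.mean(C,0))
# side-view: end box top z=.092, zoom: base face corners
zs=lambda x,y:(165+x/8-.44,150+y/8-.44); zs2=lambda x,y:(275+(x-400)/8-.44,200+y/8-.44)
for p in[(120,102),(220,82),(288,150),(160,168)]: print("side end top",ray("side",zs(*p),.092)[:2])
for p in[(182,405),(308,388)]: print("side end bot",ray("side",zs(*p),.002)[:2])
for p in[(533,130),(735,152),(690,325),(482,300)]: print("side blue",ray("side",zs2(*p),.046)[:2])
print("yellow",ray("top",(264,248),.044)," cap side", ray("side",(225,227),.044))
for q in((.5,.0),(.6,.0),(.45,.2)):print(q,proj("top",(*q,.002)))
E
```

```text
blue lid
[ 0.6039 -0.1811] 0.0903 -149.8
[ 0.5258 -0.2265] 0.0614 118.3
[ 0.4967 -0.1724] 0.0881 31.2
[ 0.5721 -0.1268] 0.0629 -59.6
c [ 0.54962791 -0.17670606]
lugs [array([ 0.57474014, -0.16244573]), array([ 0.52618467, -0.1906623 ])] [ 0.55046241 -0.17655402] 0.05615877792884974 -149.83825235808627
jar cap [ 0.54957303 -0.17429441  0.088     ]
end top
[0.5686 0.2132] 0.063 -116.9
[0.54  0.157] 0.0407 151.6
[0.5042 0.1764] 0.0604 65.5
[0.5293 0.2313] 0.0433 -24.7
c [0.53551801 0.19444612]
side end top [0.53201495 0.23265029]
side end top [0.5648205  0.21819735]
side end top [0.54484748 0.15964068]
side end top [0.50833684 0.18248311]
side end bot [0.50528003 0.1811417 ]
side end bot [0.54126908 0.1565283 ]
side blue [ 0.5743337  -0.13024219]
side blue [ 0.6037602  -0.18365659]
side blue [ 0.52440447 -0.2264485 ]
side blue [ 0.49620554 -0.17502407]
yellow [ 0.44222536 -0.03328868  0.044     ]  cap side [ 0.43892762 -0.04106466  0.044     ]
(0.5, 0.0) [252.98505896 229.15676715]
(0.6, 0.0) [252.90461865 197.53039019]
(0.45, 0.2) [189.15587962 245.40395875]
```

Request:
arm_command --deltas '[[[0.2, 0.0173, -0.0418, 0, 0, 0, 0], [0.2, 0.0173, -0.0418, 0, 0, 0, 0], [0.2, 0.0173, -0.0418, 0, 0, 0, 0], [0.2, 0.0173, -0.0418, 0, 0, 0, 0], [0.2, 0.0173, -0.0418, 0, 0, 0, 0], [0.2, 0.0173, -0.0418, 0, 0, 0, 0], [0.2, 0.0173, -0.0418, 0, 0, 0, 0], [0.2, 0.0173, -0.0418, 0, 0, 0, 0], [0.2, 0.0173, -0.0418, 0, 0, 0, 0], [0.2, 0.0173, -0.0418, 0, 0, 0, 0], [0.2, 0.0173, -0.0418, 0, 0, 0, 0], [0.2, 0.0173, -0.0418, 0, 0, 0, 0]]]'

```text
time: 1.6
eef_pos: [0.4465, 0.0746, 0.2422]
ee_rot: [[0.382, -0.0, -0.924], [0.924, -0.0, 0.382], [-0.0, -1.0, 0.0]]
force: [0.6, -0.6, -0.4]
grip_width: 0.0513
```

Request:
arm_command --deltas '[[[0.2, 0.0173, -0.0418, 0, 0, 0, 0], [0.2, 0.0173, -0.0418, 0, 0, 0, 0], [0.2, 0.0173, -0.0418, 0, 0, 0, 0], [0.2, 0.0173, -0.0418, 0, 0, 0, 0], [0.2, 0.0173, -0.0418, 0, 0, 0, 0], [0.2, 0.0173, -0.0418, 0, 0, 0, 0], [0.2, 0, 0, -0.04, 0, 0, 0], [0.2, 0, 0, -0.04, 0, 0, 0], [0.2, 0, 0, 0, 0, 0, 0]]]'

```text
time: 2.72
eef_pos: [0.548, -0.1741, 0.1595]
ee_rot: [[0.382, -0.007, -0.924], [0.924, 0.002, 0.382], [-0.001, -1.0, 0.007]]
force: [-0.8, 0.2, 1.2]
grip_width: 0.0512
```

```bash
python3 - <<'E'
from h import *
st(); t=cap("top","t1");s=cap("side","s1")
cv2.imwrite("pics/z1.png",np.hstack([crop(t,270,140,100,120,4),crop(s,250,130,100,120,4)]))
E
```

```text
t 2.725 p [ 0.548  -0.1741  0.1595] F [-0.8  0.2  1.2] w 0.0512
R [[0.382, -0.007, -0.924], [0.924, 0.002, 0.382], [-0.001, -1.0, 0.007]] J [ 0.24  0.51  0.03  1.75 -0.02  0.89  1.47]
```

View pics/z1.png

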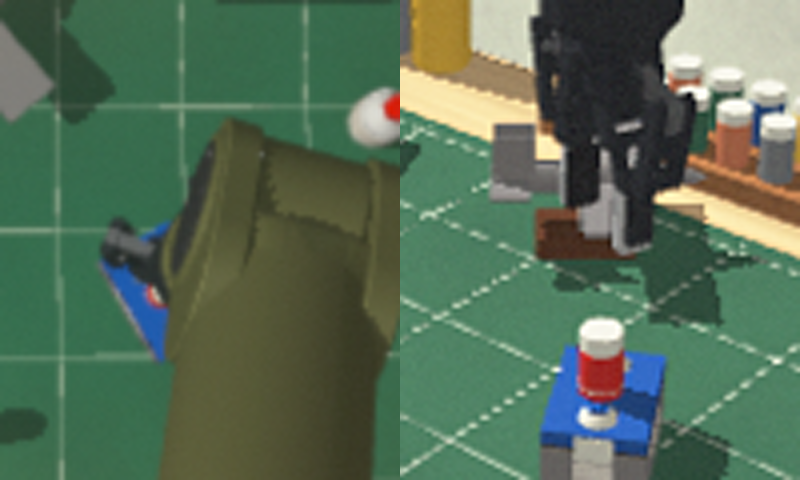

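```bash
python3 - <<'E'
from h import *
print(ray("side",(300.06,211.06),.088)); print(proj("side",(.5496,-.1743,.088)),proj("side",(.55,-.1765,.088)))
E
```

```text
[ 0.55150508 -0.17402347  0.088     ]
[299.6390116 211.4399313] [300.51255713 211.70098384]
```

Request:
arm_command --deltas '[[[0.2, 0.002, -0.0005, -0.03, 0, 0, 0], [0.2, 0, 0, -0.03, 0, 0, 0], [0.2, 0, 0, -0.02, 0, 0, 0], [0.2, 0, 0, -0.008, 0, 0, 0], [0.2, 0, 0, 0, 0, 0, 0]]]'

```text
time: 3.45
eef_pos: [0.5528, -0.1754, 0.0753]
ee_rot: [[0.382, 0.001, -0.924], [0.924, -0.0, 0.382], [0.0, -1.0, -0.001]]
force: [0.4, -0.3, 0.7]
grip_width: 0.051
```

```bash
python3 - <<'E'
from h import *
st(); s=cap("side","s2")
cv2.imwrite("pics/z2.png",crop(s,250,150,110,120,5))
E
```

```text
t 3.45 p [ 0.5528 -0.1754  0.0753] F [ 0.4 -0.3  0.7] w 0.051
R [[0.382, 0.001, -0.924], [0.924, -0.0, 0.382], [0.0, -1.0, -0.001]] J [ 0.25  0.62  0.03  1.83 -0.02  0.7   1.47]
```

View pics/z2.png

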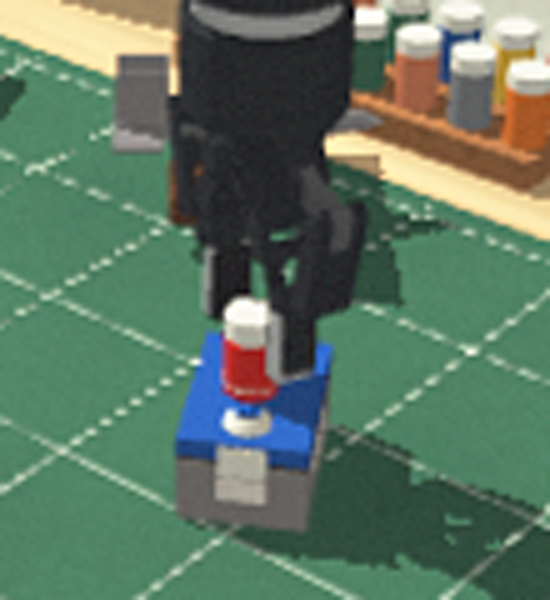

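Request:
arm_command --deltas '[[[0.2, -0.002, 0.001, -0.004, 0, 0, 0], [-0.3, 0, 0, 0, 0, 0, 0], [-1, 0, 0, 0, 0, 0, 0], [-1, 0, 0, 0, 0, 0, 0], [-1, 0, 0, 0, 0, 0, 0], [-1, 0, 0, 0, 0, 0, 0], [-1, 0, 0, 0.01, 0, 0, 0], [-1, 0, 0, 0.03, 0, 0, 0], [-1, 0, 0, 0.03, 0, 0, 0], [-1, 0, 0, 0, 0, 0, 0]]]'

```text
time: 4.75
eef_pos: [0.5515, -0.1748, 0.1429]
ee_rot: [[0.382, 0.005, -0.924], [0.924, -0.001, 0.382], [0.001, -1.0, -0.005]]
force: [-0.1, 0.7, -1.6]
grip_width: 0.0236
```

```bash
python3 - <<'E'
from h import *
st(); s=cap("side","s3")
cv2.imwrite("pics/z3.png",crop(s,250,130,110,130,4))
E
```

```text
t 4.75 p [ 0.5515 -0.1748  0.1429] F [-0.1  0.7 -1.6] w 0.0236
R [[0.382, 0.005, -0.924], [0.924, -0.001, 0.382], [0.001, -1.0, -0.005]] J [ 0.24  0.53  0.03  1.77 -0.02  0.84  1.47]
```

View pics/z3.png

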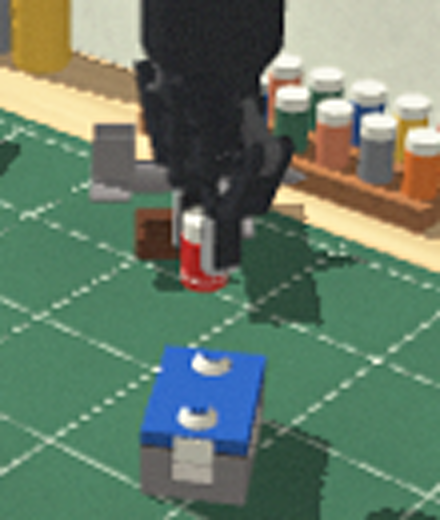

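Request:
arm_command --deltas '[[[-1, 0.0072, 0.0437, 0, 0, 0, 0], [-1, 0.0072, 0.0437, 0, 0, 0, 0], [-1, 0.0072, 0.0437, 0, 0, 0, 0], [-1, 0.0072, 0.0437, 0, 0, 0, 0], [-1, 0, 0, -0.04, 0, 0, 0], [-1, 0, 0, -0.04, 0, 0, 0], [-1, 0, 0, -0.02, 0, 0, 0], [-1, 0, 0, 0, 0, 0, 0], [-1, 0, 0, 0, 0, 0, 0]]]'

```text
time: 5.92
eef_pos: [0.5791, 0.0005, 0.0406]
ee_rot: [[0.382, 0.0, -0.924], [0.924, -0.0, 0.382], [0.0, -1.0, -0.0]]
force: [-0.4, 0.0, -0.8]
grip_width: 0.0238
```

```bash
python3 - <<'E'
from h import *
st(); s=cap("side","s4")
cv2.imwrite("pics/z4.png",crop(s,200,120,110,120,4))
E
```

```text
t 5.925 p [5.791e-01 5.000e-04 4.060e-02] F [-0.4  0.  -0.8] w 0.0238
R [[0.382, 0.0, -0.924], [0.924, -0.0, 0.382], [0.0, -1.0, -0.0]] J [-0.06  0.66  0.03  1.86 -0.03  0.62  1.16]
```

View pics/z4.png

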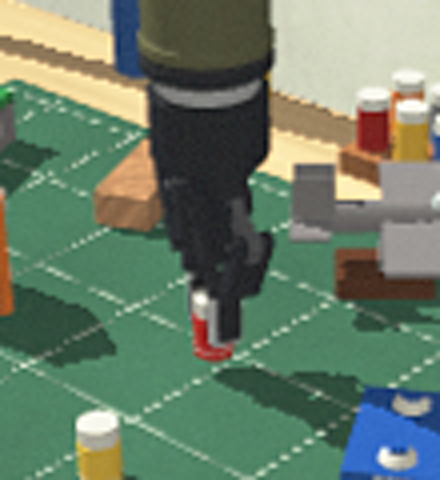

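Request:
arm_command --deltas '[[[-1, 0, 0, -0.008, 0, 0, 0], [-1, 0, 0, -0.003, 0, 0, 0], [-1, 0, 0, 0, 0, 0, 0]]]'

```text
time: 6.35
eef_pos: [0.5787, 0.0006, 0.0291]
ee_rot: [[0.382, -0.0, -0.924], [0.924, 0.0, 0.382], [-0.0, -1.0, 0.0]]
force: [1.0, 0.7, -0.6]
grip_width: 0.0237
```

Request:
arm_command --deltas '[[[-1, 0, 0, -0.001, 0, 0, 0], [-1, 0, 0, -0.001, 0, 0, 0], [-1, 0, 0, 0, 0, 0, 0]]]'

```text
time: 6.72
eef_pos: [0.5789, 0.0005, 0.0273]
ee_rot: [[0.382, -0.0, -0.924], [0.924, -0.0, 0.382], [-0.0, -1.0, 0.0]]
force: [-0.0, 0.1, -0.8]
grip_width: 0.0238
```

Request:
arm_command --deltas '[[[-1, 0, 0, -0.001, 0, 0, 0], [-1, 0, 0, 0, 0, 0, 0], [-1, 0, 0, 0, 0, 0, 0]]]'

```text
time: 7.1
eef_pos: [0.579, 0.0005, 0.0268]
ee_rot: [[0.382, 0.0, -0.924], [0.924, 0.0, 0.382], [0.0, -1.0, -0.0]]
force: [-1.5, 0.7, 5.7]
grip_width: 0.024
```

Contact (5.7 N). Release gently and rise.

Request:
arm_command --deltas '[[[-0.35, 0, 0, 0, 0, 0, 0], [-0.2, 0, 0, 0, 0, 0, 0], [0, 0, 0, 0, 0, 0, 0], [0, 0, 0, 0.02, 0, 0, 0], [0, 0, 0, 0.05, 0, 0, 0], [0.5, 0, 0, 0.05, 0, 0, 0], [1, 0, 0, 0.05, 0, 0, 0], [1, 0, 0, 0.05, 0, 0, 0]]]'

```text
time: 8.1
eef_pos: [0.5786, 0.0005, 0.2479]
ee_rot: [[0.382, -0.0, -0.924], [0.924, -0.0, 0.382], [-0.0, -1.0, 0.0]]
force: [1.5, 0.2, -0.2]
grip_width: 0.0849
```

```bash
python3 - <<'E'
from h import *
st(); s=cap("side","s5")
cv2.imwrite("pics/z5.png",crop(s,160,100,160,140,4))
E
```

```text
t 8.1 p [5.786e-01 5.000e-04 2.479e-01] F [ 1.5  0.2 -0.2] w 0.0849
R [[0.382, -0.0, -0.924], [0.924, -0.0, 0.382], [-0.0, -1.0, 0.0]] J [-0.07  0.43  0.04  1.62 -0.02  1.1   1.16]
```

View pics/z5.png

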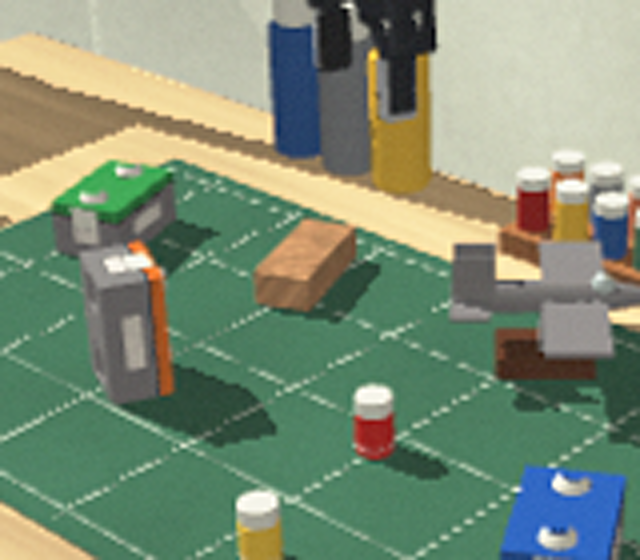

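Request:
arm_command --deltas '[[[1, -0.0084, 0.0392, 0, 0, 0, -0.7], [1, -0.0084, 0.0392, 0, 0, 0, -0.7], [1, -0.0084, 0.0392, 0, 0, 0, -0.7], [1, -0.0084, 0.0392, 0, 0, 0, -0.7], [1, -0.0084, 0.0392, 0, 0, 0, -0.7], [1, 0, 0, 0, 3.94, 8.09, 0], [1, 0, 0, 0, 3.94, 8.09, 0], [1, 0, 0, 0, 3.94, 8.09, 0], [1, 0, 0, 0, 0, 0, 0]]]'

```text
time: 9.28
eef_pos: [0.5382, 0.1941, 0.2432]
ee_rot: [[0.441, -0.411, -0.798], [0.897, 0.199, 0.394], [-0.004, -0.89, 0.456]]
force: [0.1, 1.0, 0.4]
grip_width: 0.0856
```

```bash
python3 - <<'E'
from h import *
st()
E
```

```text
t 9.275 p [0.5382 0.1941 0.2432] F [0.1 1.  0.4] w 0.0856
R [[0.441, -0.411, -0.798], [0.897, 0.199, 0.394], [-0.004, -0.89, 0.456]] J [-0.18  0.64 -0.06  1.35 -0.26  1.53  0.93]
```

Request:
arm_command --deltas '[[[1, 0, 0, 0, 3.94, 8.09, 0], [1, 0, 0, 0, 3.94, 8.09, 0], [1, 0, 0, 0, 0, 0, 0]]]'

```text
time: 9.65
eef_pos: [0.537, 0.1957, 0.2432]
ee_rot: [[0.439, -0.637, -0.634], [0.898, 0.309, 0.313], [-0.004, -0.706, 0.708]]
force: [0.0, 0.4, -0.9]
grip_width: 0.0855
```

```bash
python3 - <<'E'
from h import *
st()
E
```

```text
t 9.65 p [0.537  0.1957 0.2432] F [ 0.   0.4 -0.9] w 0.0855
R [[0.439, -0.637, -0.634], [0.898, 0.309, 0.313], [-0.004, -0.706, 0.708]] J [-0.1   0.8  -0.11  1.19 -0.38  1.8   0.96]
```

```bash
cat > kin.py <<'E'
import numpy as np
from scipy.optimize import least_squares
from scipy.spatial.transform import Rotation as Ro
data=[([-1.0735,.5083,-.2375,1.5010,.1257,1.1489,-.1548],[.2386,.5772,.2415],[[.3819,-.0006,-.9242],[.9242,-.0015,.3819],[-.0017,-1,0]]),
([.24,.51,.03,1.75,-.02,.89,1.47],[.548,-.1741,.1595],[[.382,-.007,-.924],[.924,.002,.382],[-.001,-1,.007]]),
([.25,.62,.03,1.83,-.02,.70,1.47],[.5528,-.1754,.0753],[[.382,.001,-.924],[.924,0,.382],[0,-1,0]]),
([-.06,.66,.03,1.86,-.03,.62,1.16],[.5791,.0005,.0406],[[.382,0,-.924],[.924,0,.382],[0,-1,0]]),
([-.07,.43,.04,1.62,-.02,1.10,1.16],[.5786,.0005,.2479],[[.382,0,-.924],[.924,0,.382],[0,-1,0]]),
([-.18,.64,-.06,1.35,-.26,1.53,.93],[.5382,.1941,.2432],[[.441,-.411,-.798],[.897,.199,.394],[-.004,-.89,.456]]),
([-.10,.80,-.11,1.19,-.38,1.80,.96],[.537,.1957,.2432],[[.439,-.637,-.634],[.898,.309,.313],[-.004,-.706,.708]])]
def fk(p,q,s):
    H,L1,a,L2,b,D,e,y0,t0=p[:9]
    def Z(t):return Ro.from_euler('z',t)
    def Y(t):return Ro.from_euler('y',t)
    R=Z(y0+s[0]*q[0])*Y(q[1]);x=np.array([0,0,H])
    R=R*Z(s[1]*q[2]);x=x+R.apply([a,0,L1])
    R=R*Y(q[3]);R=R*Z(s[2]*q[4]);x=x+R.apply([b,0,L2])
    R=R*Y(q[5]);x=x+R.apply([e,0,0]);R=R*Z(s[3]*q[6]+t0);x=x+R.apply([0,0,D])
    # tool y = flange z ; tool x = flange x => z = x cross y
    M=R.as_matrix();T=np.stack([M[:,0],M[:,2],np.cross(M[:,0],M[:,2])],1)
    return x,T
def res(p,s):
    r=[]
    for q,x,T in data:
        X,M=fk(p,q,s);r+=[*(X-x),*(0.3*(M-np.array(T)).ravel())]
    return np.array(r)
def fit():
    best=None
    for m in range(16):
        s=[1 if m>>i&1 else -1 for i in range(4)]
        for t0 in(0,1.57,3.14,-1.57):
          for y0 in(0,):
            f=least_squares(res,[.35,.4,0,.4,0,.25,0,y0,t0],args=(s,))
            if best is None or f.cost<best[0]:best=(f.cost,f.x,s)
    return best
if __name__=="__main__":
    c,p,s=fit();print(c,p.round(4),s);print(np.abs(res(p,s)).reshape(-1,12)[:,:3].max(1))
E
python3 kin.py
```

```text
0.00022050746299178637 [ 2.546e-01  5.714e-01  6.240e-02  3.528e-01 -2.500e-03  3.404e-01
  2.780e-02 -3.810e-02  3.108e+00] [-1, -1, -1, -1]
[0.00251914 0.00540603 0.00204342 0.0015121  0.00309317 0.00252263
 0.00121962]
```

```bash
cat > ik.py <<'E'
from kin import *
c,P,S=fit()
lo=np.array([-3.08,-.24,-1.43,0,-1.52,.17,-2.89]);hi=np.array([3.08,2.05,1.35,2.5,4.66,1.96,2.89])
def Td(yaw,tilt): # tool down with jaw x at yaw(deg), tilted by rot tilt about jaw axis (+ = inward / toward -h)
    a=np.radians(yaw);n=np.array([np.cos(a),np.sin(a),0]);R0=np.stack([n,[0,0,-1.],np.cross(n,[0,0,-1.])],1)
    return Ro.from_rotvec(n*np.radians(tilt)).as_matrix()@R0
def ik(x,T,q0):
    def f(q):
        X,M=fk(P,q,S);return np.r_[(X-x)*10,(M-T).ravel()*3,(q-q0)*.01]
    r=least_squares(f,np.clip(q0,lo+1e-3,hi-1e-3),bounds=(lo,hi));X,M=fk(P,r.x,S)
    return r.x,np.linalg.norm(X-x),np.abs(M-T).max()
E
cat > chk.py <<'E'
from ik import *
q=np.array([-.10,.80,-.11,1.19,-.38,1.80,.96])
for al in(45,50,55,60,65):
    z=.07; a,e,m=ik(np.array([.53,.20,z]),Td(64,al),q);print("init",al,a.round(2),round(e,4),round(m,3))
q=np.array([-.2,.5,0,1.8,-.1,.6,1.2])
for be in(25,30,35,40,45):
  for yaw,pos in((64,(.53,.20)),(64,(.45,.2)),(64,(.6,.2)),(90,(.55,.1)),(110,(.55,.2)),(64,(.65,.15))):
    a,e,m=ik(np.array([*pos,.03]),Td(yaw,-be),q);print("fin",be,yaw,pos,a.round(2),round(e,4),round(m,3))
E
python3 chk.py
```

```text
init 45 [-0.12  0.98 -0.1   1.32 -0.34  1.53  1.06] 0.0 0.0
init 50 [-0.1   1.03 -0.11  1.26 -0.36  1.62  1.06] 0.0 0.0
init 55 [-0.08  1.08 -0.12  1.2  -0.38  1.7   1.05] 0.0 0.0
init 60 [-0.07  1.13 -0.13  1.14 -0.4   1.79  1.04] 0.0 0.0
init 65 [-0.06  1.18 -0.15  1.08 -0.43  1.87  1.03] 0.0 0.0
fin 25 64 (0.53, 0.2) [-0.91  0.68  0.35  2.22  1.25  0.17 -0.76] 0.0001 0.0
fin 25 64 (0.45, 0.2) [-0.41  0.7  -0.55  2.44  1.68  0.76 -1.34] 0.0 0.0
fin 25 64 (0.6, 0.2) [-0.93  0.75  0.6   2.   -0.23  0.21  0.81] 0.0 0.0
fin 25 90 (0.55, 0.1) [ 0.31  0.88 -1.03  2.44  1.95  0.93 -0.66] 0.0 0.0
fin 25 110 (0.55, 0.2) [ 0.22  0.91 -1.06  2.37  1.95  0.84 -0.38] 0.0 0.0
fin 25 64 (0.65, 0.15) [-0.77  0.76  0.53  1.93 -0.18  0.22  0.87] 0.0 0.0
fin 30 64 (0.53, 0.2) [-0.43  0.72 -0.41  2.29  1.68  0.74 -1.21] 0.0 0.0
fin 30 64 (0.45, 0.2) [-0.42  0.76 -0.62  2.48  1.73  0.93 -1.48] 0.0 0.0
fin 30 64 (0.6, 0.2) [-0.93  0.75  0.45  2.09  1.08  0.17 -0.57] 0.0001 0.0
fin 30 90 (0.55, 0.1) [ 0.4   1.22 -1.43  2.5   1.93  1.47 -0.59] 0.0029 0.004
fin 30 110 (0.55, 0.2) [ 0.26  1.03 -1.19  2.46  
[... 776 characters left out ...]
6] 0.0 0.0
fin 40 90 (0.55, 0.1) [ 0.35  1.31 -1.43  2.5   2.06  1.64 -0.62] 0.0363 0.042
fin 40 110 (0.55, 0.2) [ 0.3   1.31 -1.43  2.5   2.17  1.47 -0.38] 0.0245 0.03
fin 40 64 (0.65, 0.15) [-0.25  0.83 -0.49  2.16  1.86  0.94 -1.15] 0.0 0.0
fin 45 64 (0.53, 0.2) [-0.48  0.89 -0.54  2.4   1.83  1.2  -1.54] 0.0 0.0
fin 45 64 (0.45, 0.2) [-0.29  1.31 -1.26  2.5   1.61  1.96 -1.65] 0.011 0.016
fin 45 64 (0.6, 0.2) [-0.43  0.87 -0.46  2.24  1.85  1.09 -1.36] 0.0 0.0
fin 45 90 (0.55, 0.1) [ 0.31  1.37 -1.43  2.5   2.14  1.76 -0.63] 0.0524 0.05
fin 45 110 (0.55, 0.2) [ 0.29  1.36 -1.43  2.5   2.25  1.54 -0.38] 0.042 0.043
fin 45 64 (0.65, 0.15) [-0.25  0.89 -0.53  2.2   1.93  1.1  -1.25] 0.0 0.0
```

```bash
cat > chk2.py <<'E'
from ik import *
q=np.array([-.10,.80,-.11,1.19,-.38,1.80,.96])
pos=np.array([.53,.2])
for yaw,t,z in [(64,45,.24),(64,45,.07),(64,45,.2),(64,20,.2),(64,0,.2),(40,0,.2),(10,0,.2),(-20,0,.2),(-50,0,.2),(-70,0,.2),(-70,-20,.2),(-70,-45,.2),(-70,-45,.1),(-70,-45,.03)]:
    # negative tilt with yaw -70 tilts tool toward +h of new yaw
    q,e,m=ik(np.array([*pos,z]),Td(yaw,t),q);print(yaw,t,z,q.round(2),round(e,4),round(m,3))
E
python3 chk2.py
```

```text
64 45 0.24 [-0.12  0.8  -0.1   1.2  -0.37  1.8   0.94] 0.0 0.0
64 45 0.07 [-0.12  0.98 -0.1   1.32 -0.34  1.53  1.06] 0.0 0.0
64 45 0.2 [-0.12  0.83 -0.1   1.24 -0.36  1.73  0.98] 0.0 0.0
64 20 0.2 [-0.24  0.6  -0.04  1.51 -0.2   1.31  0.92] 0.0 0.0
64 0 0.2 [-0.42  0.45  0.04  1.74 -0.02  0.96  0.74] 0.0 0.0
40 0 0.2 [-0.5   0.45  0.15  1.74 -0.08  0.96  0.38] 0.0 0.0
10 0 0.2 [-0.59  0.46  0.29  1.74 -0.16  0.97 -0.06] 0.0 0.0
-20 0 0.2 [-0.69  0.48  0.44  1.74 -0.24  0.98 -0.5 ] 0.0 0.0
-50 0 0.2 [-0.78  0.5   0.59  1.74 -0.32  1.   -0.94] 0.0 0.0
-70 0 0.2 [-0.84  0.52  0.68  1.74 -0.38  1.01 -1.23] 0.0 0.0
-70 -20 0.2 [-0.74  0.73  0.65  1.41 -0.34  1.49 -1.28] 0.0 0.0
-70 -45 0.2 [-0.39  0.92 -0.01  1.04 -0.    1.96 -1.62] 0.0054 0.007
-70 -45 0.1 [-0.39  1.03 -0.01  1.07 -0.    1.83 -1.62] 0.0 0.0
-70 -45 0.03 [-0.39  1.11 -0.01  1.09 -0.    1.73 -1.62] 0.0 0.0
```

Request:
arm_command --deltas '[[[1, 0.0185, -0.009, -0.028, 0, 0, 0], [1, 0.0185, -0.009, -0.028, 0, 0, 0], [1, 0.0185, -0.009, -0.028, 0, 0, 0], [1, 0.0185, -0.009, -0.028, 0, 0, 0], [1, 0, 0, 0, 0, 0, 0], [1, 0, 0, 0, 0, 0, 0]]]'

```text
time: 10.4
eef_pos: [0.6106, 0.1621, 0.1366]
ee_rot: [[0.436, -0.633, -0.639], [0.9, 0.309, 0.308], [0.002, -0.71, 0.705]]
force: [0.5, -0.7, 1.1]
grip_width: 0.0851
```

```bash
python3 - <<'E'
from h import *
st(); s=cap("side","s6");t=cap("top","t6")
cv2.imwrite("pics/z6.png",np.hstack([crop(s,160,110,100,110,4),crop(t,140,150,100,110,4)]))
E
```

```text
t 10.4 p [0.6106 0.1621 0.1366] F [ 0.5 -0.7  1.1] w 0.0851
R [[0.436, -0.633, -0.639], [0.9, 0.309, 0.308], [0.002, -0.71, 0.705]] J [-0.06  1.01 -0.09  1.01 -0.33  1.79  1.03]
```

View pics/z6.png

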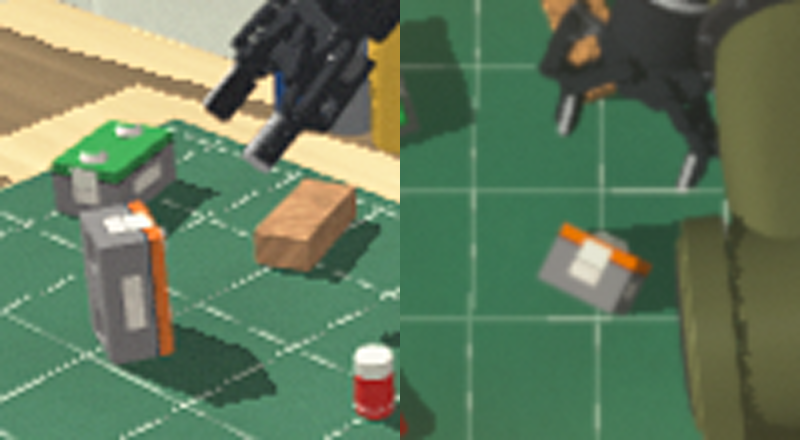

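Request:
arm_command --deltas '[[[1, -0.018, 0.0085, -0.0205, 0, 0, 0], [1, -0.018, 0.0085, -0.0205, 0, 0, 0], [1, -0.015, 0.007, -0.017, 0, 0, 0], [1, -0.01, 0.0045, -0.011, 0, 0, 0], [1, 0, 0, 0, 0, 0, 0], [1, 0, 0, 0, 0, 0, 0]]]'

```text
time: 11.25
eef_pos: [0.5507, 0.1891, 0.0665]
ee_rot: [[0.438, -0.634, -0.638], [0.899, 0.31, 0.309], [0.001, -0.709, 0.705]]
force: [0.1, 0.4, -0.2]
grip_width: 0.0853
```

```bash
python3 - <<'E'
from h import *
st(); s=cap("side","s7");t=cap("top","t7")
cv2.imwrite("pics/z7.png",np.hstack([crop(s,160,110,100,110,4),crop(t,140,150,100,110,4)]))
E
```

```text
t 11.25 p [0.5507 0.1891 0.0665] F [ 0.1  0.4 -0.2] w 0.0853
R [[0.438, -0.634, -0.638], [0.899, 0.31, 0.309], [0.001, -0.709, 0.705]] J [-0.09  0.99 -0.1   1.28 -0.34  1.54  1.08]
```

View pics/z7.png

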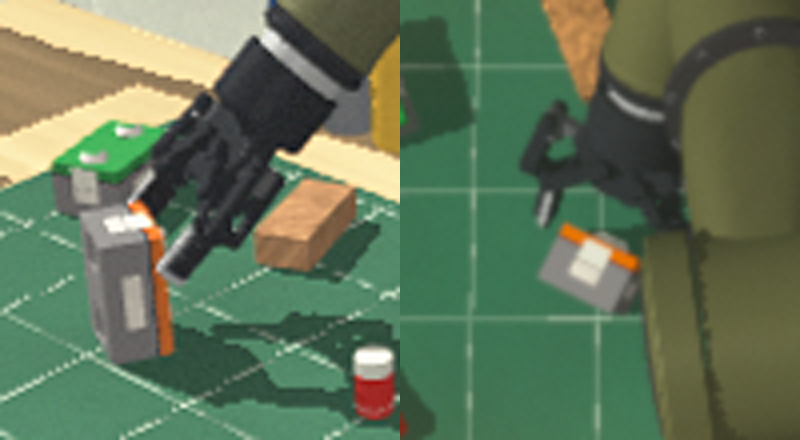

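Request:
arm_command --deltas '[[[1, -0.008, 0.004, -0.01, 0, 0, 0], [1, -0.0077, 0.0039, -0.01, 0, 0, 0], [1, 0, 0, 0, 0, 0, 0], [1, 0, 0, 0, 0, 0, 0]]]'

```text
time: 11.85
eef_pos: [0.5342, 0.1969, 0.0452]
ee_rot: [[0.438, -0.636, -0.636], [0.899, 0.309, 0.309], [0.0, -0.707, 0.707]]
force: [-0.4, 0.4, 0.4]
grip_width: 0.0854
```

```bash
python3 - <<'E'
from h import *
st(); s=cap("side","s8");t=cap("top","t8")
cv2.imwrite("pics/z8.png",np.hstack([crop(s,160,110,100,110,4),crop(t,140,150,100,110,4)]))
E
```

```text
t 11.85 p [0.5342 0.1969 0.0452] F [-0.4  0.4  0.4] w 0.0854
R [[0.438, -0.636, -0.636], [0.899, 0.309, 0.309], [0.0, -0.707, 0.707]] J [-0.1   1.   -0.1   1.34 -0.35  1.48  1.09]
```

View pics/z8.png

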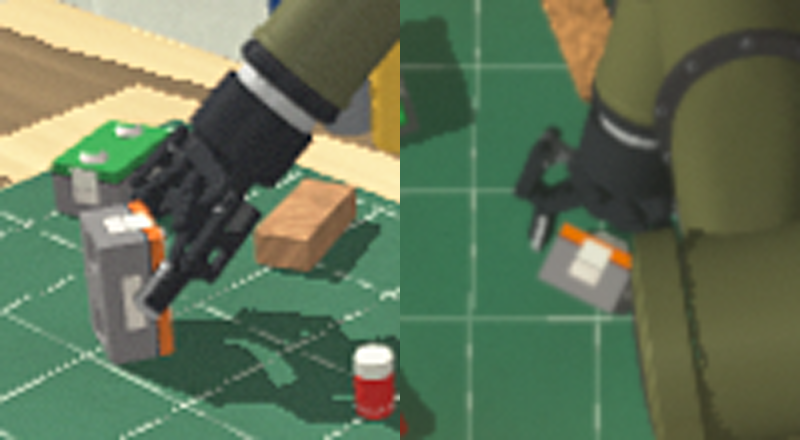

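Request:
arm_command --deltas '[[[0.65, 0, 0, 0, 0, 0, 0], [0.65, 0, 0, 0, 0, 0, 0], [0.65, 0, 0, 0, 0, 0, 0]]]'

```text
time: 12.32
eef_pos: [0.5342, 0.1969, 0.0453]
ee_rot: [[0.438, -0.636, -0.636], [0.899, 0.31, 0.309], [0.0, -0.707, 0.707]]
force: [0.6, -0.2, -1.4]
grip_width: 0.0703
```

```bash
python3 - <<'E'
from h import *
st(); s=cap("side","s9");t=cap("top","t9")
cv2.imwrite("pics/z9.png",np.hstack([crop(s,170,135,66,80,6),crop(t,160,180,66,80,6)]))
E
```

```text
t 12.325 p [0.5342 0.1969 0.0453] F [ 0.6 -0.2 -1.4] w 0.0703
R [[0.438, -0.636, -0.636], [0.899, 0.31, 0.309], [0.0, -0.707, 0.707]] J [-0.1   1.   -0.1   1.34 -0.35  1.48  1.09]
```

View pics/z9.png

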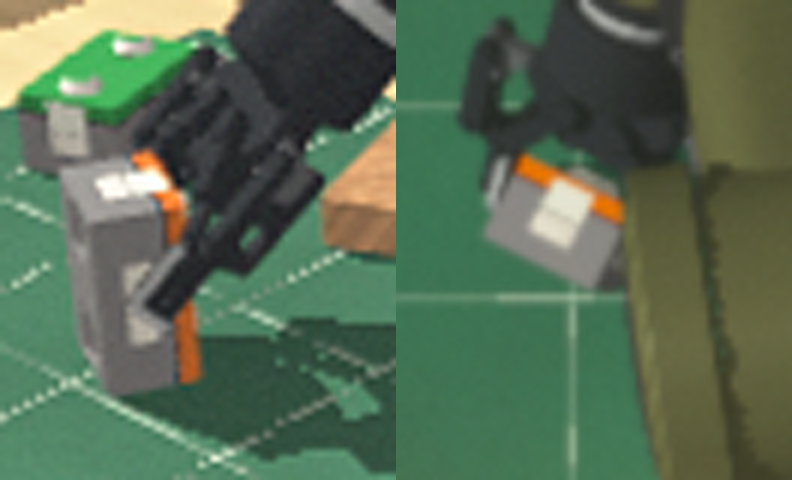

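Request:
arm_command --deltas '[[[0.5, 0, 0, 0, 0, 0, 0], [0.4, 0, 0, 0, 0, 0, 0], [0.3, 0, 0, 0, 0, 0, 0], [0.1, 0, 0, 0, 0, 0, 0], [-1, 0, 0, 0, 0, 0, 0], [-1, 0, 0, 0, 0, 0, 0]]]'

```text
time: 13.18
eef_pos: [0.5344, 0.1965, 0.0454]
ee_rot: [[0.438, -0.635, -0.636], [0.899, 0.309, 0.31], [-0.0, -0.708, 0.707]]
force: [1.4, -3.8, 4.6]
grip_width: 0.0594
```

```bash
python3 - <<'E'
from h import *
st(); s=cap("side","s10");t=cap("top","t10")
cv2.imwrite("pics/z10.png",np.hstack([crop(s,170,135,66,80,6),crop(t,160,180,66,80,6)]))
E
```

```text
t 13.175 p [0.5344 0.1965 0.0454] F [ 1.4 -3.8  4.6] w 0.0594
R [[0.438, -0.635, -0.636], [0.899, 0.309, 0.31], [-0.0, -0.708, 0.707]] J [-0.1   1.   -0.1   1.34 -0.35  1.48  1.09]
```

View pics/z10.png

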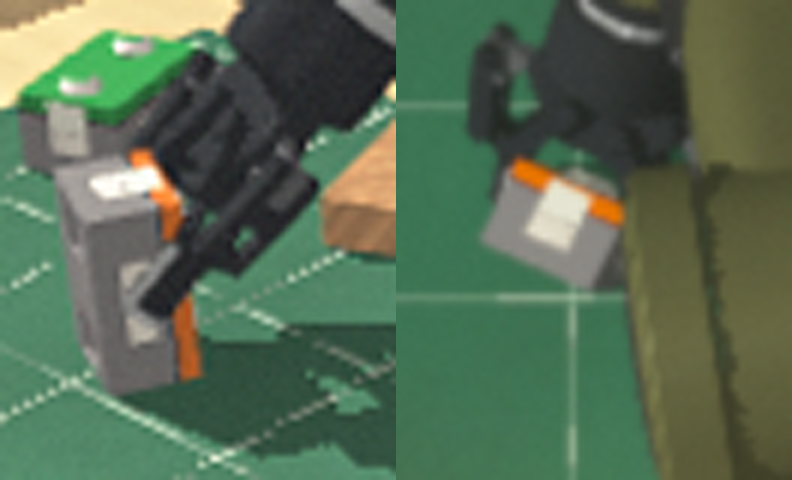

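Request:
arm_command --deltas '[[[-1, 0, 0, 0.005, 0, 0, 0], [-1, 0, 0, 0.025, 0, 0, 0], [-1, 0, 0, 0.03, 0, 0, 0], [-1, 0, 0, 0.02, 0, 0, 0], [-1, 0, 0, 0, -3.94, -8.09, 0], [-1, 0, 0, 0, -3.94, -8.09, 0], [-1, 0, 0, 0, -3.94, -8.09, 0], [-1, 0, 0, 0, -3.94, -8.09, 0], [-1, 0, 0, 0, -3.94, -8.09, 0], [-1, 0, 0, 0, 0, 0, 0]]]'

```text
time: 14.52
eef_pos: [0.531, 0.2, 0.1266]
ee_rot: [[0.433, -0.001, -0.902], [0.902, 0.002, 0.433], [0.001, -1.0, 0.002]]
force: [-0.4, -0.3, -2.1]
grip_width: 0.0594
```

```bash
python3 - <<'E'
from h import *
st(); s=cap("side","s11")
cv2.imwrite("pics/z11.png",crop(s,140,90,120,120,5))
E
```

```text
t 14.525 p [0.531  0.2    0.1266] F [-0.4 -0.3 -2.1] w 0.0594
R [[0.433, -0.001, -0.902], [0.902, 0.002, 0.433], [0.001, -1.0, 0.002]] J [-0.47  0.54  0.1   1.81 -0.07  0.8   0.79]
```

View pics/z11.png

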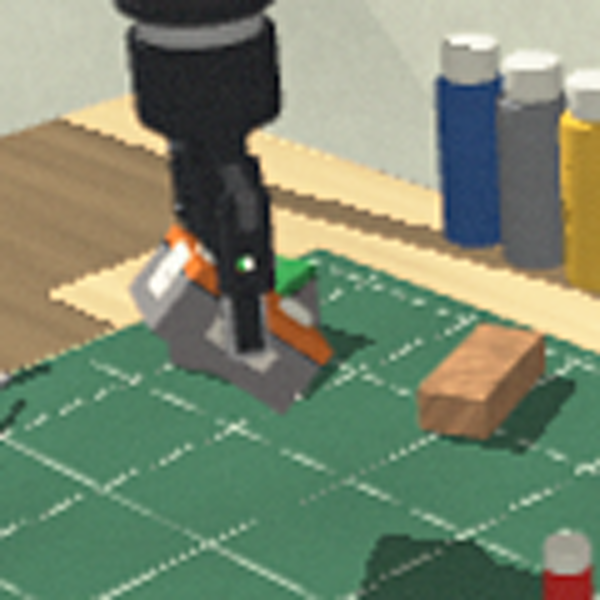

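Request:
arm_command --deltas '[[[-1, 0, 0, 0, 0, 0, -10], [-1, 0, 0, 0, 0, 0, -10], [-1, 0, 0, 0, 0, 0, -10], [-1, 0, 0, 0, 0, 0, -10], [-1, 0, 0, 0, 0, 0, -10], [-1, 0, 0, 0, 0, 0, -10], [-1, 0, 0, 0, 0, 0, -10], [-1, 0, 0, 0, 0, 0, -10], [-1, 0, 0, 0, 0, 0, -10], [-1, 0, 0, 0, 0, 0, -10], [-1, 0, 0, 0, 0, 0, -10], [-1, 0, 0, 0, 0, 0, -10]]]'

```text
time: 16.08
eef_pos: [0.5352, 0.1965, 0.1251]
ee_rot: [[0.554, -0.002, 0.833], [-0.833, 0.001, 0.554], [-0.002, -1.0, -0.001]]
force: [0.2, -0.5, -3.4]
grip_width: 0.0594
```

Request:
arm_command --deltas '[[[-1, 0, 0, 0, 0, 0, -10], [-1, 0, 0, -0.015, 0, 0, 0], [-1, 0, 0, 0, 0, 0, 0], [-1, 0, 0, 0, 0, 0, 0]]]'

```text
time: 16.58
eef_pos: [0.5343, 0.1966, 0.11]
ee_rot: [[0.409, -0.001, 0.913], [-0.913, 0.0, 0.409], [-0.001, -1.0, -0.001]]
force: [-0.2, -0.7, -2.2]
grip_width: 0.0592
```

```bash
python3 - <<'E'
from h import *
s=st();x=s["ee_rot"][:,0];print(np.degrees(np.arctan2(x[1],x[0])))
E
```

```text
t 16.575 p [0.5343 0.1966 0.11  ] F [-0.2 -0.7 -2.2] w 0.0592
R [[0.409, -0.001, 0.913], [-0.913, 0.0, 0.409], [-0.001, -1.0, -0.001]] J [-0.84  0.67  0.74  1.83 -0.58  0.87 -0.97]
-65.86673487573202
```

Request:
arm_command --deltas '[[[-1, 0, 0, 0, -3.68, 8.22, 0], [-1, 0, 0, 0, -3.68, 8.22, 0], [-1, 0, 0, 0, -3.68, 8.22, 0], [-1, 0, 0, 0, -3.68, 8.22, 0], [-1, 0, 0, 0, -3.68, 8.22, 0], [-1, 0, 0, 0, 0, 0, 0], [-1, 0, 0, 0, 0, 0, 0]]]'

```text
time: 17.45
eef_pos: [0.5347, 0.1965, 0.1106]
ee_rot: [[0.408, -0.643, 0.648], [-0.913, -0.288, 0.289], [0.001, -0.71, -0.705]]
force: [-0.6, -0.6, -1.0]
grip_width: 0.0595
```

```bash
python3 - <<'E'
from h import *
st(); s=cap("side","s12")
cv2.imwrite("pics/z12.png",crop(s,140,90,120,120,5))
E
```

```text
t 17.45 p [0.5347 0.1965 0.1106] F [-0.6 -0.6 -1. ] w 0.0595
R [[0.408, -0.643, 0.648], [-0.913, -0.288, 0.289], [0.001, -0.71, -0.705]] J [-0.67  1.1   0.69  1.12 -0.36  1.86 -1.16]
```

View pics/z12.png

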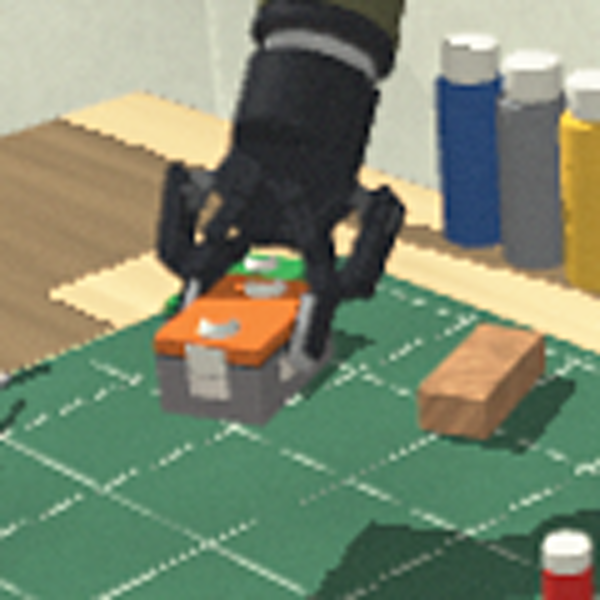

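Request:
arm_command --deltas '[[[-1, 0, 0, -0.03, 0, 0, 0], [-1, 0, 0, -0.03, 0, 0, 0], [-1, 0, 0, -0.015, 0, 0, 0], [-1, 0, 0, -0.005, 0, 0, 0], [-1, 0, 0, 0, 0, 0, 0], [-1, 0, 0, 0, 0, 0, 0]]]'

```text
time: 18.25
eef_pos: [0.5347, 0.1969, 0.0314]
ee_rot: [[0.408, -0.644, 0.647], [-0.913, -0.289, 0.288], [0.001, -0.708, -0.706]]
force: [0.3, -0.1, -1.9]
grip_width: 0.0592
```

Request:
arm_command --deltas '[[[-1, 0, 0, -0.003, 0, 0, 0], [-1, 0, 0, 0, 0, 0, 0], [-1, 0, 0, 0, 0, 0, 0]]]'

```text
time: 18.62
eef_pos: [0.5342, 0.1969, 0.0273]
ee_rot: [[0.408, -0.646, 0.645], [-0.913, -0.289, 0.288], [0.001, -0.707, -0.708]]
force: [-0.7, -0.7, -2.8]
grip_width: 0.0592
```

```bash
python3 - <<'E'
from h import *
st(); s=cap("side","s13")
cv2.imwrite("pics/z13.png",crop(s,150,130,100,80,6))
E
```

```text
t 18.625 p [0.5342 0.1969 0.0273] F [-0.7 -0.7 -2.8] w 0.0592
R [[0.408, -0.646, 0.645], [-0.913, -0.289, 0.288], [0.001, -0.707, -0.708]] J [-0.67  1.19  0.67  1.14 -0.4   1.75 -1.17]
```

View pics/z13.png

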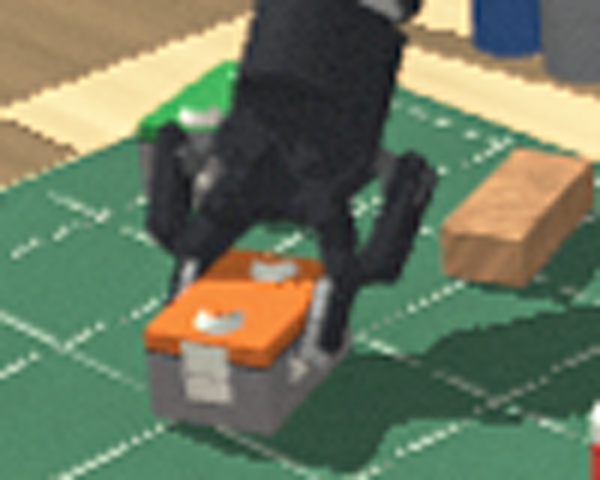

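Still a little gap to the mat; continue in small steps.

Request:
arm_command --deltas '[[[-1, 0, 0, -0.002, 0, 0, 0], [-1, 0, 0, 0, 0, 0, 0], [-1, 0, 0, 0, 0, 0, 0]]]'

```text
time: 19.05
eef_pos: [0.5342, 0.1969, 0.0252]
ee_rot: [[0.408, -0.646, 0.645], [-0.913, -0.289, 0.288], [0.001, -0.707, -0.708]]
force: [-1.0, 0.4, -2.9]
grip_width: 0.0594
```

Request:
arm_command --deltas '[[[-1, 0, 0, -0.002, 0, 0, 0], [-1, 0, 0, 0, 0, 0, 0], [-1, 0, 0, 0, 0, 0, 0]]]'

```text
time: 19.42
eef_pos: [0.5342, 0.1969, 0.0248]
ee_rot: [[0.408, -0.646, 0.646], [-0.913, -0.289, 0.287], [0.001, -0.707, -0.708]]
force: [-0.3, 1.6, 6.5]
grip_width: 0.0592
```

Request:
arm_command --deltas '[[[-1, 0, 0, -0.001, 0, 0, 0], [-1, 0, 0, 0, 0, 0, 0], [-1, 0, 0, 0, 0, 0, 0]]]'

```text
time: 19.8
eef_pos: [0.5341, 0.1969, 0.0247]
ee_rot: [[0.407, -0.646, 0.645], [-0.913, -0.289, 0.287], [0.001, -0.706, -0.708]]
force: [-1.9, 1.0, 11.3]
grip_width: 0.0599
```

```bash
python3 - <<'E'
from h import *
s=st();print(s["wrist_torque"]); s=cap("side","s14")
cv2.imwrite("pics/z14.png",crop(s,150,150,80,70,8))
E
```

```text
t 19.8 p [0.5341 0.1969 0.0247] F [-1.9  1.  11.3] w 0.0599
R [[0.407, -0.646, 0.645], [-0.913, -0.289, 0.287], [0.001, -0.706, -0.708]] J [-0.67  1.2   0.67  1.14 -0.4   1.75 -1.17]
[-0.09251206  0.38033997 -0.2024527 ]
```

View pics/z14.png

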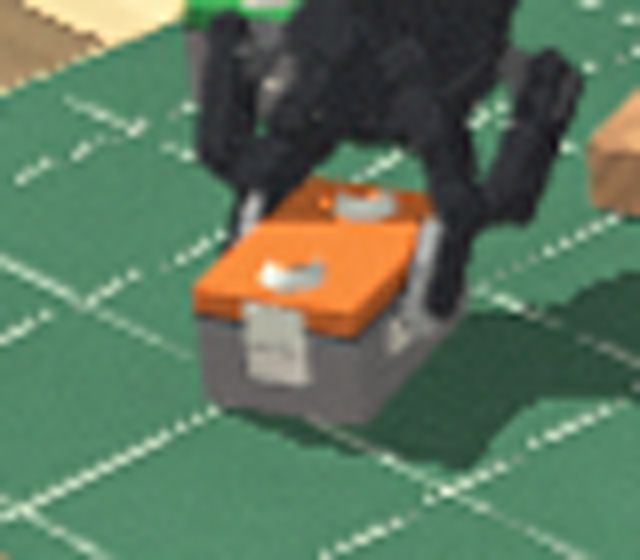

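```bash
python3 - <<'E'
from h import *
f=lambda x,y:(150+x/8-.44,150+y/8-.44)
bl,br=[ray("side",f(*p),.002) for p in((208,398),(365,425))]
tl,tr=[ray("side",f(*p),.046) for p in((195,297),(357,333))]
print(bl.round(4),br.round(4),np.linalg.norm(bl-br));print(tl.round(4),tr.round(4),np.linalg.norm(tl-tr))
for v in((bl,br),(tl,tr)):
  e=v[1]-v[0];print(np.degrees(np.arctan2(e[1],e[0])))
s=state();R=s["ee_rot"];G=s["eef_pos"]-.008*R[:,1];print("G",G)
E
```

```text
[0.4872 0.2099 0.002 ] [0.5105 0.1541 0.002 ] 0.0604295849589814
[0.4829 0.2037 0.046 ] [0.5022 0.1424 0.046 ] 0.0642733369741576
-67.28613118766611
-72.5475405960919
G [0.53930712 0.19918539 0.03029352]
```

```bash
python3 - <<'E'
from h import *
s=state();R=s["ee_rot"];G=s["eef_pos"]-.008*R[:,1]
n=np.array([.408,-.913,0]);xb=np.array([.913,.408,0]);up=np.array([0,0,1.])
for pitch in(-4,0,4,8):
  # pitch>0: far end (+x) raised, about near bottom edge resting on mat
  p=np.radians(pitch);X=xb*np.cos(p)+up*np.sin(p);Z=up*np.cos(p)-xb*np.sin(p)
  O=np.array([.4946,.179,.002])
  out=[]
  for (x,y,z) in((0,-.03,0),(0,.03,0),(0,-.03,.044),(0,.03,.044),(.017,0,.051),(.073,0,.051)):
    u=proj("side",O+X*x+n*y+Z*z);out.append(((u-150+.44)*8).round(0))
  print(pitch,np.array(out).tolist())
cap("top","t14");t=cv2.imread("pics/t14.png");cv2.imwrite("pics/zt14.png",crop(t,150,170,80,70,8))
E
```

```text
-4 [[203.0, 407.0], [362.0, 432.0], [193.0, 291.0], [354.0, 315.0], [294.0, 264.0], [365.0, 202.0]]
0 [[203.0, 407.0], [362.0, 432.0], [189.0, 295.0], [350.0, 319.0], [289.0, 266.0], [360.0, 193.0]]
4 [[203.0, 407.0], [362.0, 432.0], [185.0, 300.0], [346.0, 324.0], [284.0, 268.0], [354.0, 185.0]]
8 [[203.0, 407.0], [362.0, 432.0], [181.0, 305.0], [342.0, 329.0], [279.0, 271.0], [348.0, 178.0]]
```

View pics/zt14.png

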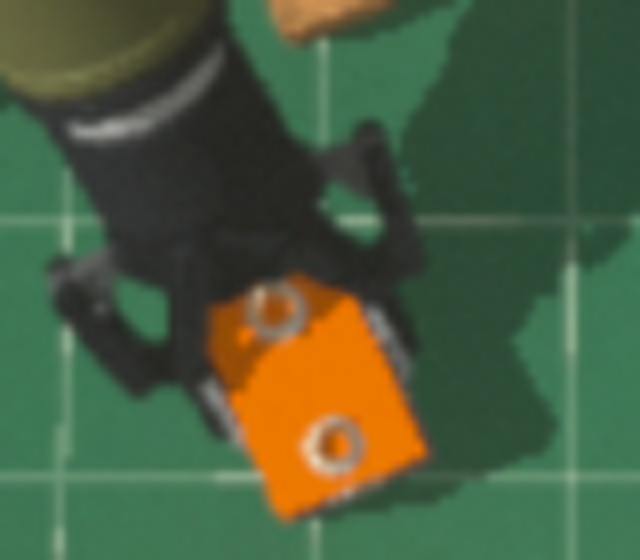

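Request:
arm_command --deltas '[[[0.42, 0, 0, 0, 0, 0, 0], [0.46, 0, 0, 0, 0, 0, 0], [0.6, 0, 0, 0, 0, 0, 0], [1, 0, 0, 0, 0, 0, 0], [1, 0, 0, 0, 0, 0, 0]]]'

```text
time: 20.52
eef_pos: [0.5341, 0.1969, 0.022]
ee_rot: [[0.408, -0.646, 0.645], [-0.913, -0.289, 0.288], [0.001, -0.707, -0.708]]
force: [-0.5, -0.3, -0.1]
grip_width: 0.0857
```

```bash
python3 - <<'E'
from h import *
st()
s=cap("side","s15");cv2.imwrite("pics/z15.png",crop(s,150,150,80,70,8))
E
```

```text
t 20.525 p [0.5341 0.1969 0.022 ] F [-0.5 -0.3 -0.1] w 0.0857
R [[0.408, -0.646, 0.645], [-0.913, -0.289, 0.288], [0.001, -0.707, -0.708]] J [-0.67  1.2   0.66  1.14 -0.4   1.75 -1.17]
```

View pics/z15.png

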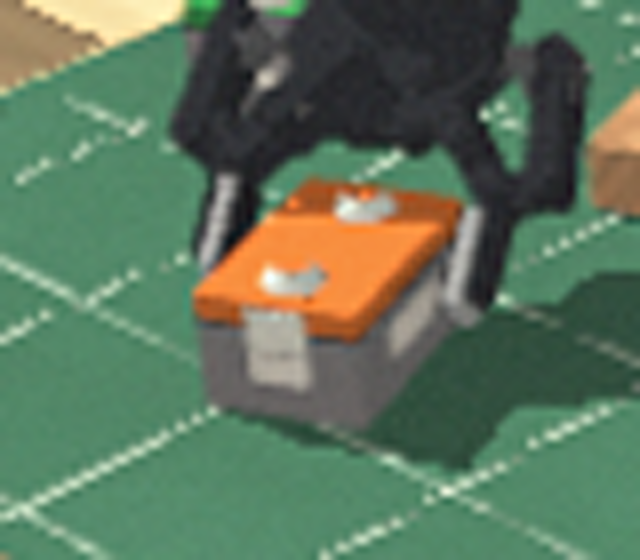

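Request:
arm_command --deltas '[[[1, 0.013, 0.006, 0.014, 0, 0, 0], [1, 0.026, 0.0116, 0.028, 0, 0, 0], [1, 0.026, 0.0116, 0.028, 0, 0, 0], [1, 0, 0, 0, 3.67, -8.22, 0], [1, 0, 0, 0, 3.67, -8.22, 0], [1, 0, 0, 0.02, 3.67, -8.22, 0], [1, 0, 0, 0.03, 3.67, -8.22, 0], [1, 0, 0, 0.03, 3.67, -8.22, 0], [1, 0, 0, 0, 0, 0, 0], [1, 0, 0, 0, 0, 0, 0]]]'

```text
time: 21.82
eef_pos: [0.579, 0.2189, 0.1518]
ee_rot: [[0.413, -0.023, 0.91], [-0.911, -0.01, 0.413], [-0.001, -1.0, -0.025]]
force: [1.3, 0.2, 0.1]
grip_width: 0.0854
```

```bash
python3 - <<'E'
from h import *
st()
s=cap("side","s16");t=cap("top","t16");cv2.imwrite("pics/z16.png",np.hstack([crop(s,160,150,65,70,6),crop(t,155,185,65,70,6)]))
E
```

```text
t 21.825 p [0.579  0.2189 0.1518] F [1.3 0.2 0.1] w 0.0854
R [[0.413, -0.023, 0.91], [-0.911, -0.01, 0.413], [-0.001, -1.0, -0.025]] J [-0.66  0.62  0.44  1.62 -0.3   0.99 -1.27]
```

View pics/z16.png

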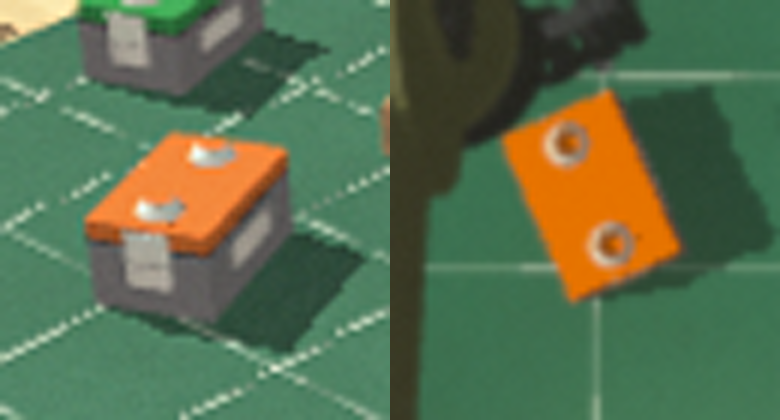

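```bash
python3 - <<'E'
from h import *
f=lambda x,y:(155+(x-390)/6-.42,185+y/6-.42)
C=[ray("top",f(*p),.046)[:2] for p in((613,88),(682,247),(572,301),(502,137))]
for i in range(4): e=C[(i+1)%4]-C[i];print(C[i].round(4),np.linalg.norm(e).round(4),np.degrees(np.arctan2(e[1],e[0])).round(1))
print(np.mean(C,0))
L=[ray("top",f(*p),.050)[:2] for p in((567,144),(610,244))];e=L[1]-L[0];print("lugs",np.mean(L,0),np.linalg.norm(e),np.degrees(np.arctan2(e[1],e[0])))
g=lambda x,y:(160+x/6-.42,150+y/6-.42)
C=[ray("side",g(*p),.046)[:2] for p in((85,218),(172,133),(288,152),(211,240))];print("side",np.round(C,4),np.mean(C,0))
im=cv2.cvtColor(cv2.imread("pics/t16.png"),cv2.COLOR_BGR2HSV);m=cv2.inRange(im,(5,180,90),(18,255,255));m[:185]=0;m[245:]=0;m[:,:160]=0;m[:,215:]=0
c=max(cv2.findContours(m,0,1)[0],key=cv2.contourArea);print(cv2.minAreaRect(c),ray("top",cv2.minAreaRect(c)[0],.046))
E
```

```text
[0.5912 0.1873] 0.0886 -156.1
[0.5102 0.1513] 0.0616 116.1
[0.4831 0.2066] 0.091 23.8
[0.5663 0.2434] 0.0614 -66.1
[0.53769562 0.19713694]
lugs [0.53704182 0.19841077] 0.05542169464665081 -156.1341472253593
side [[0.4853 0.2076]
 [0.566  0.2429]
 [0.5885 0.1852]
 [0.5089 0.148 ]] [0.53716795 0.19593539]
((188.07760620117188, 217.1810302734375), (29.80656623840332, 20.22119140625), 66.80140686035156) [0.53635502 0.19774052 0.046     ]
```

Request:
arm_command --deltas '[[[1, -0.021, -0.011, -0.01, 0, 0, 0], [1, -0.021, -0.011, -0.04, 0, 0, 0], [1, 0, 0, 0, 0, 0, 0], [1, 0, 0, 0, 0, 0, 0]]]'

```text
time: 22.42
eef_pos: [0.5383, 0.1969, 0.1014]
ee_rot: [[0.413, -0.023, 0.91], [-0.911, -0.011, 0.413], [0.0, -1.0, -0.025]]
force: [-0.1, 0.3, 0.5]
grip_width: 0.0857
```

```bash
python3 - <<'E'
from h import *
s=st()
from scipy.spatial.transform import Rotation as Ro
a=np.radians(-66);n=np.array([np.cos(a),np.sin(a),0]);T=np.stack([n,[0,0,-1.],np.cross(n,[0,0,-1.])],1)
print(np.degrees(Ro.from_matrix(T@s["ee_rot"].T).as_rotvec()).round(2))
E
```

```text
t 22.425 p [0.5383 0.1969 0.1014] F [-0.1  0.3  0.5] w 0.0857
R [[0.413, -0.023, 0.91], [-0.911, -0.011, 0.413], [0.0, -1.0, -0.025]] J [-0.65  0.62  0.41  1.8  -0.32  0.81 -1.22]
[ 0.6 -1.3 -0.4]
```

Request:
arm_command --deltas '[[[1, -0.001, 0, 0, 0.6, -1.3, -0.4], [1, 0, 0, -0.03, 0, 0, 0], [1, 0, 0, -0.025, 0, 0, 0], [1, 0, 0, -0.015, 0, 0, 0], [1, 0, 0, -0.005, 0, 0, 0], [1, 0, 0, 0, 0, 0, 0]]]'

```text
time: 23.18
eef_pos: [0.5368, 0.1967, 0.0272]
ee_rot: [[0.407, 0.001, 0.914], [-0.914, 0.001, 0.407], [-0.0, -1.0, 0.001]]
force: [0.2, 0.4, -0.6]
grip_width: 0.0851
```

```bash
python3 - <<'E'
from h import *
st()
s=cap("side","s17");cv2.imwrite("pics/z17.png",crop(s,150,130,90,90,6))
E
```

```text
t 23.175 p [0.5368 0.1967 0.0272] F [ 0.2  0.4 -0.6] w 0.0851
R [[0.407, 0.001, 0.914], [-0.914, 0.001, 0.407], [-0.0, -1.0, 0.001]] J [-0.61  0.71  0.35  1.89 -0.4   0.61 -1.16]
```

View pics/z17.png

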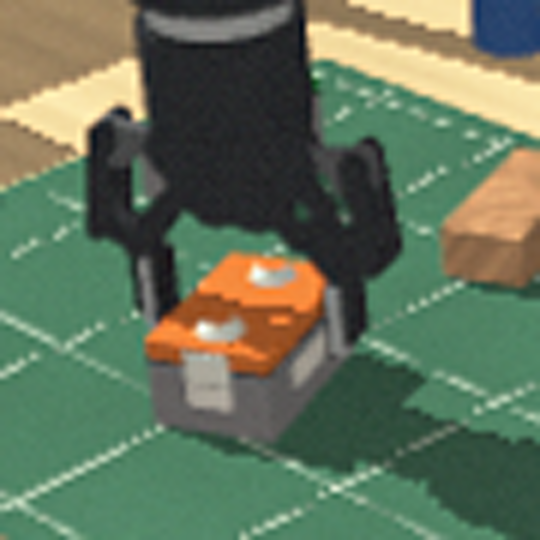

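Fingers straddle the middle of the box. Close and lift a little.

Request:
arm_command --deltas '[[[0.6, 0, 0, 0, 0, 0, 0], [0.45, 0, 0, 0, 0, 0, 0], [0.3, 0, 0, 0, 0, 0, 0], [0.1, 0, 0, 0, 0, 0, 0], [-1, 0, 0, 0, 0, 0, 0], [-1, 0, 0, 0, 0, 0, 0], [-1, 0, 0, 0.01, 0, 0, 0], [-1, 0, 0, 0.03, 0, 0, 0], [-1, 0, 0, 0.04, 0, 0, 0], [-1, 0, 0, 0.04, 0, 0, 0], [-1, 0, 0, 0, 0, 0, 0]]]'

```text
time: 24.6
eef_pos: [0.5379, 0.1966, 0.1502]
ee_rot: [[0.406, 0.006, 0.914], [-0.914, 0.003, 0.406], [-0.0, -1.0, 0.007]]
force: [-0.5, -0.3, -3.2]
grip_width: 0.0592
```

```bash
python3 - <<'E'
from h import *
st()
s=cap("side","s18");t=cap("top","t18");cv2.imwrite("pics/z18.png",np.hstack([crop(s,150,100,90,100,5),crop(t,280,180,60,100,5)]))
E
```

```text
t 24.6 p [0.5379 0.1966 0.1502] F [-0.5 -0.3 -3.2] w 0.0592
R [[0.406, 0.006, 0.914], [-0.914, 0.003, 0.406], [-0.0, -1.0, 0.007]] J [-0.68  0.55  0.45  1.78 -0.3   0.87 -1.25]
```

View pics/z18.png

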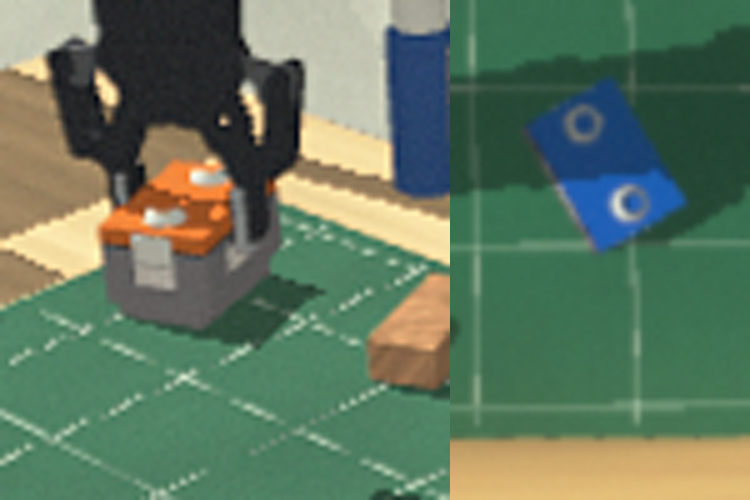

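```bash
python3 - <<'E'
from h import *
t=cv2.imread("pics/t18.png");s=cv2.imread("pics/s18.png")
cv2.imwrite("pics/zb18.png",np.hstack([crop(t,290,190,45,50,8),crop(s,280,205,45,50,8)]))
hsv=cv2.cvtColor(t,cv2.COLOR_BGR2HSV);m=cv2.inRange(hsv,(105,120,40),(125,255,255));m[:180]=0;m[240:]=0;m[:,:285]=0;m[:,340:]=0
c=max(cv2.findContours(m,0,1)[0],key=cv2.contourArea);r=cv2.minAreaRect(c);print(r,ray("top",r[0],.046))
bp=np.array([ray("top",p,.046)[:2] for p in cv2.boxPoints(r)])
for i in range(4):
  e=bp[(i+1)%4]-bp[i];print(np.linalg.norm(e).round(4),np.degrees(np.arctan2(e[1],e[0])).round(1))
E
```

```text
((310.6323547363281, 212.72059631347656), (28.983259201049805, 19.550838470458984), 59.03623962402344) [ 0.54881237 -0.17655969  0.046     ]
0.0604 -59.3
0.0884 -149.9
0.0601 120.4
0.0881 30.3
```

View pics/zb18.png

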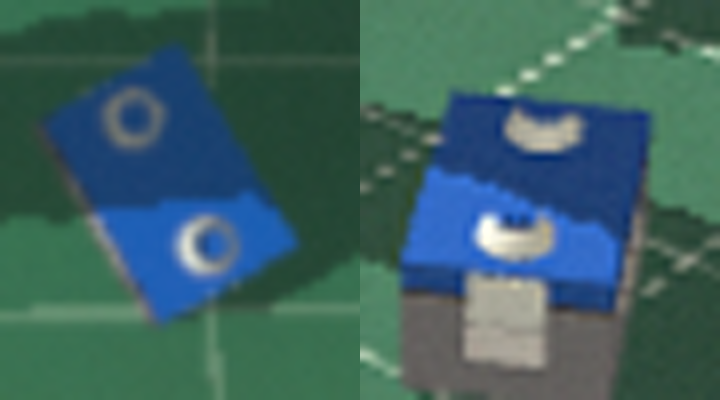

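Request:
arm_command --deltas '[[[-1, 0.0013, -0.02, 0, 0, 0, 0], [-1, 0.0013, -0.04, 0, 0, 0, 0], [-1, 0.0013, -0.042, 0, 0, 0, 1.2], [-1, 0.0013, -0.042, 0, 0, 0, 1.2], [-1, 0.0013, -0.042, 0, 0, 0, 1.2], [-1, 0.0013, -0.042, 0, 0, 0, 1.2], [-1, 0.0013, -0.042, 0, 0, 0, 1.4], [-1, 0.0013, -0.042, 0, 0, 0, 0], [-1, 0.0006, -0.04, 0, 0, 0, 0], [-1, 0.0006, -0.022, 0, 0, 0, 0], [-1, 0, 0, 0, 0, 0, 0], [-1, 0, 0, 0, 0, 0, 0]]]'

```text
time: 26.2
eef_pos: [0.5469, -0.177, 0.1459]
ee_rot: [[0.503, -0.002, 0.864], [-0.864, 0.002, 0.503], [-0.002, -1.0, -0.001]]
force: [0.2, -0.0, -1.9]
grip_width: 0.0586
```

```bash
cat > al.py <<'E'
from h import *
from scipy.spatial.transform import Rotation as Ro
def al(yaw=-59.8):
    s=st();a=np.radians(yaw);n=np.array([np.cos(a),np.sin(a),0]);T=np.stack([n,[0,0,-1.],np.cross(n,[0,0,-1.])],1)
    print("turn",np.degrees(Ro.from_matrix(T@s["ee_rot"].T).as_rotvec()).round(2),"shift",(np.array([.5495,-.1775])-s["eef_pos"][:2]).round(4),"tau",s["wrist_torque"].round(2))
E
python3 - <<'E'
from al import *
al();s=cap("side","s19");cv2.imwrite("pics/z19.png",crop(s,250,140,100,110,5))
E
```

```text
t 26.2 p [ 0.5469 -0.177   0.1459] F [ 0.2 -0.  -1.9] w 0.0586
R [[0.503, -0.002, 0.864], [-0.864, 0.002, 0.503], [-0.002, -1.0, -0.001]] J [ 0.02  0.55  0.4   1.77 -0.27  0.87 -0.51]
turn [-0.11 -0.09  0.02] shift [ 0.0026 -0.0005] tau [ 0.01 -0.04  0.01]
```

View pics/z19.png

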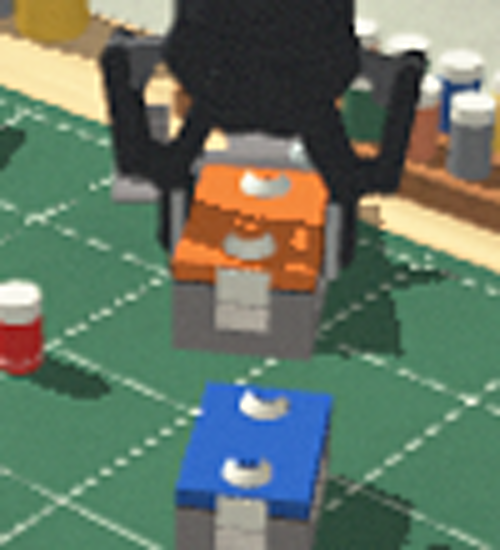

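Request:
arm_command --deltas '[[[-1, 0.002, 0, -0.025, 0, 0, 0], [-1, 0, 0, -0.02, 0, 0, 0], [-1, 0, 0, -0.01, 0, 0, 0], [-1, 0, 0, 0, 0, 0, 0], [-1, 0, 0, 0, 0, 0, 0]]]'

```text
time: 26.88
eef_pos: [0.5502, -0.1774, 0.0925]
ee_rot: [[0.503, 0.001, 0.864], [-0.864, 0.0, 0.503], [0.0, -1.0, 0.001]]
force: [0.6, -0.8, -2.6]
grip_width: 0.0591
```

```bash
python3 - <<'E'
from al import *
al();s=cap("side","s20");t=cap("top","t20");cv2.imwrite("pics/z20.png",np.hstack([crop(s,270,180,60,80,6),crop(t,280,180,60,80,6)]))
E
```

```text
t 26.875 p [ 0.5502 -0.1774  0.0925] F [ 0.6 -0.8 -2.6] w 0.0591
R [[0.503, 0.001, 0.864], [-0.864, 0.0, 0.503], [0.0, -1.0, 0.001]] J [ 0.04  0.62  0.36  1.82 -0.31  0.76 -0.48]
turn [-0.03  0.07 -0.01] shift [-0.0007 -0.0001] tau [ 0.03  0.02 -0.01]
```

View pics/z20.png

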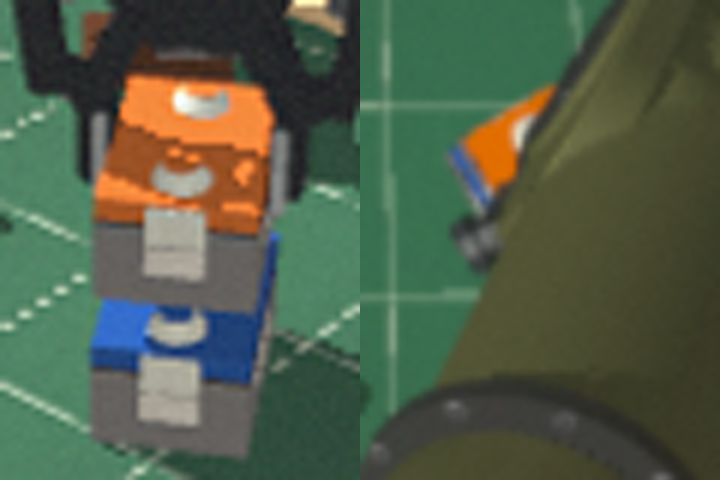

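```bash
python3 - <<'E'
from h import *
im=cv2.imread("pics/s20.png");cv2.imwrite("pics/z20b.png",crop(im,280,212,36,46,14))
E
```

```text
(no output)
```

View pics/z20b.png

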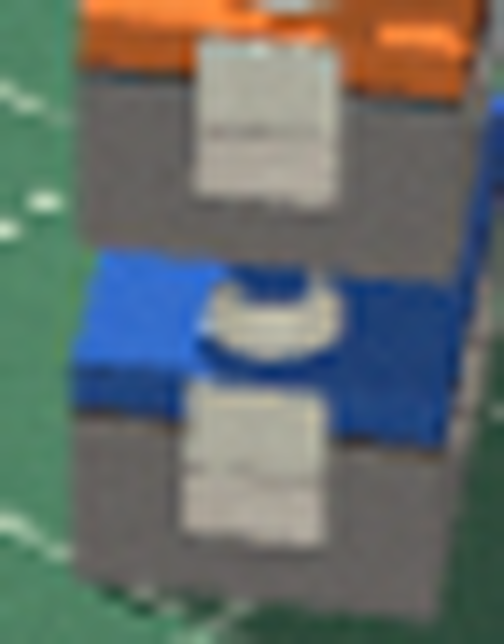

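```bash
python3 - <<'E'
from h import *
g=lambda x,y:(280+x/14-.46,212+y/14-.46)
zb=.0925-.0252
def cmp(o,b,zl):
  A=ray("side",g(*o),zb+zl);B=ray("side",g(*b),.002+zl);d=(B-A)[:2]
  a=np.radians(30.2);print((d*1e3).round(1),"alongx,y mm",(d@[np.cos(a),np.sin(a)]*1e3).round(1),(d@[-np.sin(a),np.cos(a)]*1e3).round(1))
cmp((195,195),(182,533),.012);cmp((338,205),(325,545),.012);cmp((195,38),(190,383),.04);cmp((335,45),(328,392),.04)
cmp((80,250),(77,580),0);cmp((452,275),(435,618),0)
E
```

```text
[-1.2  0.5] alongx,y mm -0.8 1.1
[-1.1 -0.2] alongx,y mm -1.0 0.4
[-0.  -0.2] alongx,y mm -0.1 -0.1
[-0.1 -0.7] alongx,y mm -0.4 -0.5
[0.2 0.4] alongx,y mm 0.4 0.2
[-2.4 -1.1] alongx,y mm -2.7 0.3
```

Request:
arm_command --deltas '[[[-1, -0.0007, 0, -0.006, 0, 0, 0], [-1, 0, 0, -0.005, 0, 0, 0], [-1, 0, 0, -0.003, 0, 0, 0], [-1, 0, 0, 0, 0, 0, 0], [-1, 0, 0, 0, 0, 0, 0]]]'

```text
time: 27.6
eef_pos: [0.5491, -0.1775, 0.0779]
ee_rot: [[0.503, 0.0, 0.864], [-0.864, 0.001, 0.503], [-0.0, -1.0, 0.001]]
force: [0.5, -0.0, -2.3]
grip_width: 0.0591
```

Request:
arm_command --deltas '[[[-1, 0, 0, -0.002, 0, 0, 0], [-1, 0, 0, 0, 0, 0, 0], [-1, 0, 0, 0, 0, 0, 0]]]'

```text
time: 27.98
eef_pos: [0.5491, -0.1775, 0.0759]
ee_rot: [[0.503, 0.0, 0.864], [-0.864, 0.001, 0.503], [-0.001, -1.0, 0.001]]
force: [0.2, -0.2, -3.0]
grip_width: 0.0592
```

Request:
arm_command --deltas '[[[-1, 0, 0, -0.002, 0, 0, 0], [-1, 0, 0, 0, 0, 0, 0], [-1, 0, 0, 0, 0, 0, 0]]]'

```text
time: 28.35
eef_pos: [0.5491, -0.1775, 0.0738]
ee_rot: [[0.503, 0.0, 0.864], [-0.864, 0.001, 0.503], [-0.001, -1.0, 0.001]]
force: [0.8, 0.5, -2.1]
grip_width: 0.0589
```

Request:
arm_command --deltas '[[[-1, 0, 0, -0.001, 0, 0, 0], [-1, 0, 0, 0, 0, 0, 0], [-1, 0, 0, 0, 0, 0, 0]]]'

```text
time: 28.72
eef_pos: [0.549, -0.1775, 0.0728]
ee_rot: [[0.503, 0.0, 0.864], [-0.864, 0.001, 0.503], [-0.001, -1.0, 0.001]]
force: [0.3, 0.2, -3.3]
grip_width: 0.0589
```

Request:
arm_command --deltas '[[[-1, 0, 0, -0.001, 0, 0, 0], [-1, 0, 0, 0, 0, 0, 0], [-1, 0, 0, 0, 0, 0, 0]]]'

```text
time: 29.1
eef_pos: [0.5491, -0.1775, 0.0718]
ee_rot: [[0.503, 0.0, 0.864], [-0.864, 0.001, 0.503], [-0.0, -1.0, 0.001]]
force: [-0.2, 0.7, -2.7]
grip_width: 0.0591
```

Request:
arm_command --deltas '[[[-1, 0, 0, -0.001, 0, 0, 0], [-1, 0, 0, 0, 0, 0, 0], [-1, 0, 0, 0, 0, 0, 0]]]'

```text
time: 29.48
eef_pos: [0.5491, -0.1775, 0.0718]
ee_rot: [[0.503, 0.001, 0.864], [-0.864, 0.001, 0.503], [-0.0, -1.0, 0.001]]
force: [-2.7, 1.0, 7.3]
grip_width: 0.0588
```

Request:
arm_command --deltas '[[[-1, 0, 0, -0.001, 0, 0, 0], [-1, 0, 0, 0, 0, 0, 0], [-1, 0, 0, 0, 0, 0, 0]]]'

```text
time: 29.85
eef_pos: [0.5491, -0.1775, 0.0717]
ee_rot: [[0.503, 0.002, 0.864], [-0.864, 0.001, 0.503], [-0.0, -1.0, 0.002]]
force: [-4.5, 2.4, 15.7]
grip_width: 0.0587
```

```bash
python3 - <<'E'
from h import *
im=cap("side","s21");cv2.imwrite("pics/z21.png",crop(im,265,190,60,65,9))
E
```

```text
(no output)
```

View pics/z21.png

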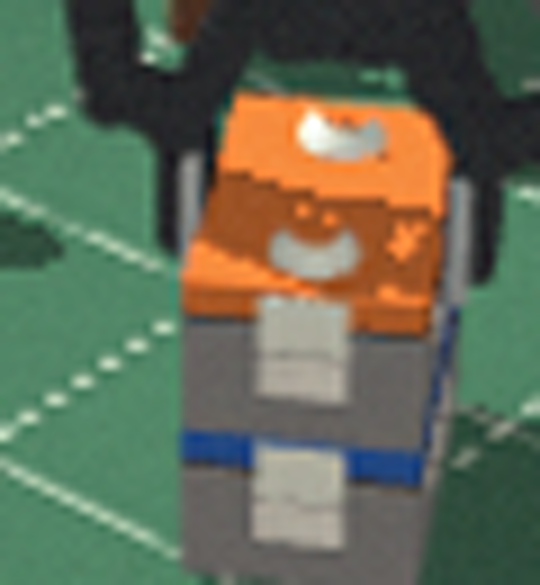

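Flush: no blue top visible in between. Release and rise.

Request:
arm_command --deltas '[[[0.4, 0, 0, 0.001, 0, 0, 0], [0.5, 0, 0, 0, 0, 0, 0], [0.7, 0, 0, 0, 0, 0, 0], [1, 0, 0, 0, 0, 0, 0], [1, 0, 0, 0.01, 0, 0, 0], [1, 0, 0, 0.03, 0, 0, 0], [1, 0, 0, 0.05, 0, 0, 0], [1, 0, 0, 0.05, 0, 0, 0], [1, 0, 0.04, 0.02, 0, 0, 0], [1, -0.02, 0.05, 0, 0, 0, 0], [1, -0.02, 0.05, 0, 0, 0, 0], [1, -0.02, 0.05, 0, 0, 0, 0]]]'

```text
time: 31.4
eef_pos: [0.4884, 0.0139, 0.2316]
ee_rot: [[0.503, 0.001, 0.864], [-0.864, 0.001, 0.503], [-0.0, -1.0, 0.002]]
force: [0.5, 0.7, 0.2]
grip_width: 0.0852
```

Request:
arm_command --deltas '[[[1, -0.02, 0.05, 0, 0, 0, 0], [1, -0.02, 0.05, 0, 0, 0, 0], [1, -0.02, 0.05, 0, 0, 0, 0], [1, 0, 0, 0, 0, 0, 0], [1, 0, 0, 0, 0, 0, 0]]]'

```text
time: 32.02
eef_pos: [0.4293, 0.1619, 0.2313]
ee_rot: [[0.503, 0.001, 0.864], [-0.864, 0.001, 0.503], [0.0, -1.0, 0.001]]
force: [0.4, -0.6, -0.4]
grip_width: 0.0855
```

```bash
python3 - <<'E'
from h import *
st()
s=cap("side","s22");t=cap("top","t22");cv2.imwrite("pics/z22.png",np.hstack([crop(s,270,190,50,75,7),crop(t,285,180,50,75,7)]))
E
```

```text
t 32.025 p [0.4293 0.1619 0.2313] F [ 0.4 -0.6 -0.4] w 0.0855
R [[0.503, 0.001, 0.864], [-0.864, 0.001, 0.503], [0.0, -1.0, 0.001]] J [-0.72  0.28  0.39  1.94 -0.13  0.95 -1.31]
```

View pics/z22.png

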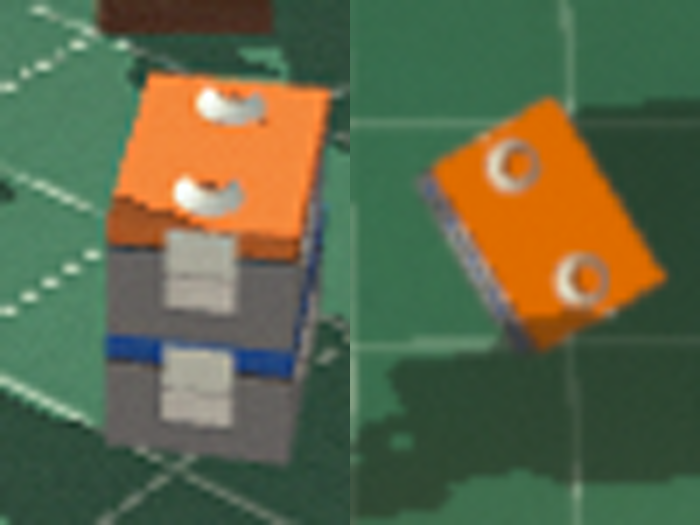

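View pics/t22.png

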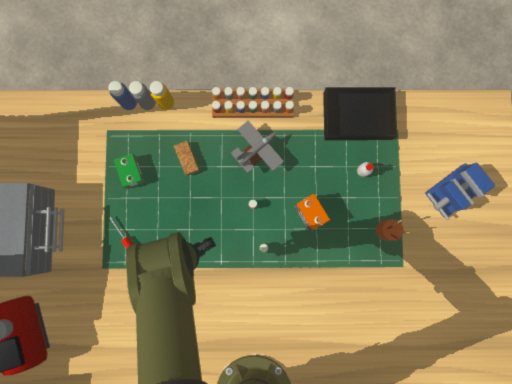

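View pics/s22.png

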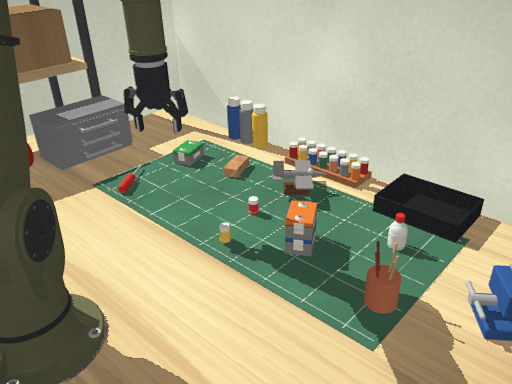

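```bash
python3 - <<'E'
from h import *
f=lambda x,y:(285+(x-350)/7-.43,180+y/7-.43)
C=[ray("top",f(*p),.090)[:2] for p in((550,96),(667,275),(540,350),(430,170))]
print(np.mean(C,0)); e=C[1]-C[0];print(np.linalg.norm(e),np.degrees(np.arctan2(e[1],e[0])))
g=lambda x,y:(270+x/7-.43,190+y/7-.43)
for p in((105,437),(290,463)):print("blue bottom",ray("side",g(*p),.002)[:2])
print(robot.close_job())
E
```

```text
[ 0.55045577 -0.17656545]
0.08994704642073617 -147.67401736953343
blue bottom [ 0.49844687 -0.17271919]
blue bottom [ 0.52672849 -0.22699522]
the job is handed in; nothing more can be done
None
```

The job is done and handed in at about 32 s of the 70 s allowed. No verdict comes back from the hand-in.

- **Red jar:** It now stands upright on the mat at about (0.58, 0.00), clear of the boxes.
- **Orange-lidded box, turned down:** I gripped it across its width with the tool tilted 45°. I lifted it, turned it in the air and lowered it onto its base on the mat, with contact at about 11 N. Then I let go of it. In the view after release it lay flat.
- **Orange-lidded box, stacked:** I took it again from above and lined it up with the blue lid to within about 1–2 mm. I lowered it in 1–2 mm steps, with no resistance at lug height, until it bottomed out firmly at about 16 N. Its underside was then at 46.5 mm, against 46 mm for fully home. I then let go and moved the arm clear.

**Last checks:**
- The final pictures show no gap between the boxes, and the blue lid's band looks even.
- The stack's centre measured (0.550, −0.177), the same as the blue box's first position.
- One disagreement: the final yaw of the stack read about 32° from hand-picked corners, against 30° before. That is within the accuracy of those readings.
- I saw nothing else moved in the pictures. The arm hid part of the screwdriver in the last top view, but the side view shows it where it was.

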